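# Load the jar tray, slide it into its runner and latch it

## Task

Stand every amber jar on the bench upright in a compartment of its own in the white tray, while the tray is still out on the bench. Then slide the loaded tray, plain end first, all the way home against the end stop of the orange runner (the latch bar across the runner's mouth has to be swung up out of the way first), and swing the latch bar back down behind the tray until it rests in its catch. Leave the other things on the bench where they are.

Things in the scene. Friction and masses are not known exactly. Their poses are not given: they have to be found in the camera images.
- tray: White plastic tray, loose, 243 long (x), 150 wide (y, over the flanges), walls 30 high, floor 4 thick. Origin: centre of its underside. Six compartments (62 by 62 inside, dividers 26 high) fill the +x part; at the -x end are an empty 36 wide finger bay and an upright grab plate. It slides flat on the bench and enters the runner +x (plain) end first, its x along the runner's x. 0.35 kg.
- tray_grip (a point): Grip point in the tray's grab plate: plate 8 thick (along the tray's x), 80 long (y), top edge 70 high; this point is 58 above the tray's underside and 117.5 from its origin towards -x. Axes as the tray's. Pinch it from above across its thickness.
- runner: Orange and blue runner fixed to the bench, no floor: two side walls 160 apart inside, with lips on top (144 apart, 44 high) that reach over the tray's flanges; flared lead-ins at the mouth, which faces its -x; end stop 46 high with its face at x = 122. The tray slides in along +x. Origin on the bench; the walls with lead-ins run from x = -130 to 122; 236 wide over the latch posts.
- runner_home (a point): Where the tray's origin lies when the tray is home with its end touching the stop. Its x is the sliding direction, same as the runner's.
- latch (a joint): Angle of the steel latch bar at the runner's mouth: 0 = level, resting in its fork-shaped catch; grows as it swings up about a level axis along the runner's x, to 1.75 (1.57 upright; 1.45 clears the way). Stiff hinge: stays where left. Bar 10 thick, 14 high, 208 long; closed it lies 40 above the bench at x = -134 of the runner, from the hinge at +y to the catch at -y.
- latch_hinge (a point): Point on the latch's hinge axis, 40 above the bench, at x = -134, y = +100 of the runner. Axes turn with the bar; the hinge axis is its x (parallel to the runner's x).
- latch_tab (a point): Middle of the flat tab that stands on the latch bar for gripping: 8 thick (along the runner's x), 30 wide, its end 60 from the bar's centre line; this point is 175 from the hinge along the bar and 42 off its centre line (82 above the bench when closed). Pinch it across its thickness from above. With the bar upright the tab points to the runner's +y.
- cell0 (a point): Centre of the floor of tray compartment 0 (62 by 62 inside, floor 4 above the tray's underside). Axes as the tray's.
- cell1 (a point): Centre of the floor of tray compartment 1 (62 by 62 inside, floor 4 above the tray's underside). Axes as the tray's.
- cell2 (a point): Centre of the floor of tray compartment 2 (62 by 62 inside, floor 4 above the tray's underside). Axes as the tray's.
- cell3 (a point): Centre of the floor of tray compartment 3 (62 by 62 inside, floor 4 above the tray's underside). Axes as the tray's.
- cell4 (a point): Centre of the floor of tray compartment 4 (62 by 62 inside, floor 4 above the tray's underside). Axes as the tray's.
- cell5 (a point): Centre of the floor of tray compartment 5 (62 by 62 inside, floor 4 above the tray's underside). Axes as the tray's.
- jar0: Amber jar with a paper band and a black cap, 100 high: body 54 across up to 62 high, cap 40 across from 70 to 100 high. Origin: centre of the underside, z up. About 0.1 kg. May be absent (None).
- jar1: Amber jar with a paper band and a black cap, 100 high: body 54 across up to 62 high, cap 40 across from 70 to 100 high. Origin: centre of the underside, z up. About 0.1 kg. May be absent (None).
- jar2: Amber jar with a paper band and a black cap, 100 high: body 54 across up to 62 high, cap 40 across from 70 to 100 high. Origin: centre of the underside, z up. About 0.1 kg. May be absent (None).
- jar3: Amber jar with a paper band and a black cap, 100 high: body 54 across up to 62 high, cap 40 across from 70 to 100 high. Origin: centre of the underside, z up. About 0.1 kg. May be absent (None).
- jar4: Amber jar with a paper band and a black cap, 100 high: body 54 across up to 62 high, cap 40 across from 70 to 100 high. Origin: centre of the underside, z up. About 0.1 kg. May be absent (None).
- tape_roll: Bystander: cardboard-coloured tape roll lying flat, 100 across, 48 high. Origin: centre of the underside.
- flat_tin: Bystander: low wide steel tin, 80 across, 45 high. Origin: centre of the underside.
- spray_can: Bystander: aluminium spray can, 60 across, 160 high. Origin: centre of the underside.
- bench_brush: Bystander: hand brush lying near the robot. Origin: centre of the underside.
Things that resemble listed ones, but are neither listed nor needed, are in the scene too. Leave any green or yellow look-alike of the jar4 alone.

How it is judged:
By the outcome, as a careful person would: the job done as asked, in the order asked, and still so for the second after the job is handed in, with the robot touching nothing.
Of jar0, jar1, jar2, jar3, jar4 only 3 to 5 are there at a start; the rules pass over those that are not, and their reading is None.
At some moment in a run one of tray may be knocked a few centimetres aside while the robot is not near it.
It also fails if it takes over 210 s, if anything falls off the work surface, if the arm or the gripper's body presses on something with over 40 N, if the wrist force passes 120 N, or if a joint passes its speed limit or range.

## Robot

A 6-joint arm with a two-finger parallel gripper is mounted at the origin on the work surface. World frame = base frame: x ahead of the robot, y to its left, z up, the work surface at z = 0. Lengths are in mm, angles in rad, forces in N, time in s.
With the tool pointing down it reaches from about 350 to 975 mm from the base axis. Payload 7.1 kg.
Tool frame: the origin (TCP) lies at the very end of the fingers, on their centre line; the grasp point (between the pads) lies 19 mm behind it; y points along the fingers, z is the direction in which the jaws open and shut, and the axes are right-handed (so a half turn about y gives the same grasp; the last joint's range is limited). The gripper opens to 88 mm and grips with 3 to 60 N. Pads are 20 mm wide; open, the fingers measure 115 mm over their backs; the gripper's body (75 mm by 178 mm) begins 61 mm behind the grasp point.
Start: joints at [-1.244, 0.423, 1.63, -0, 1.089, -0.019], TCP at [211.86, -587.98, 222.675] pointing down, gripper open.
Joint ranges: [-3, 3], [-0.9, 2.11], [0.09, 2.58], [-1.31, 4.45], [0.11, 2.69], [-2.54, 2.54]. Speed limits (rad/s): [2.39, 2.39, 3.01, 3.14, 3.14, 3.14].

## Interface

Orientations are given as a rotation vector (axis times angle).
In Python, from workcell import ctrl gives the robot as it stands.
- The arm moves only by the shell command python3 -m jog 'ROWS'. ROWS is JSON, a list of rows, each a list of 3 entries, a list of its own where there are three numbers: the opening, from 0 (shut) to 1 (fully open), then the shift along the tool's x, y, z in cm, then the turn, a rotation vector about the tool's x, y, z in rad. In form: [[claw, [dx, dy, dz], [wx, wy, wz]], ...]. A call has 1 to 8 rows; each row is the pose to reach, as a shift and turn from the pose commanded when the call began, along the tool's axes at that moment; what a row does not reach only later rows make up. A row lasts 1/10 s, in which the tool goes at most 50 mm and 8.59 degrees, less where a joint would pass 70% of its speed; a pose out of reach is approached as far as the arm can. A call with a gripper value outside its range is refused whole. The fingers move at their own pace and stop on an object; the grip force is fixed at half the most. Time passes only in rows, so rows that repeat a pose let the fingers close. It gives the time, the measured TCP pose, the force and the opening at its end, in the units of the state.
- ctrl.get_obs(): the state, without advancing time (a new reading comes with each control period).
- ctrl.get_image(name): name is "side" or "top" or "wrist"; returns a dict with "color" (480x640x3 uint8, red, green, blue), "z_map" (480x640 float32, mm along the optical axis (not along the pixel's ray), 0 where there is no reading), "fx", "fy", "cx", "cy" (pixels), "pose" (4x4, takes a point from camera to world coordinates). Camera axes: x right, y down, z forward; pixel columns grow to the right and rows downward; lengths in mm; the calibration is good to about 2 mm. A picture is of the moment at which its call begins.
- ctrl.close_job(): hands the job in, once; it reports no verdict.
The state is a dict: "t": time; "qpos": joint angles; "qvel": joint speeds; "joint_torque": joint torques, N m; "ee_pos": TCP position; "orientation": TCP orientation; "ft_force": force on the tool from outside, world axes, zero at the start; "moment": the same for the moment, N m; "width": finger opening in mm.
Only numpy, scipy, OpenCV 4.12 (cv2) and the standard library are available. Lean on these libraries where they do the work, as an engineer would, in place of code of your own. Each camera call takes 0.05 s, during which the arm holds its last target.

## Working session

There is one attempt and no reset: what is moved stays moved. The work goes in short steps, Python scripts to look and compute and a shell command to move; the robot and the scene stay as the last step left them, time stands still between calls to the robot, and variables do not carry over. Pictures are saved under pics/ and viewed, and the job is handed in when it is done.

```bash
ls -la; mkdir -p pics; cat > h.py <<'E'
import numpy as np, cv2
from workcell import ctrl
from scipy.spatial.transform import Rotation as R
def snap(n,f):
    d=ctrl.get_image(n); cv2.imwrite('pics/'+f+'.png',d['color'][:,:,::-1]); np.savez('pics/'+f+'.npz',**d); return d
def pts(d):
    z=d['z_map']; v,u=np.mgrid[0:480,0:640]
    P=np.stack([(u-d['cx'])/d['fx']*z,(v-d['cy'])/d['fy']*z,z],-1)
    T=np.array(d['pose']); W=P@T[:3,:3].T+T[:3,3]; W[z==0]=np.nan; return W
E
python3 - <<'E'
from h import *
o=ctrl.get_obs(); print(o)
print(R.from_rotvec(o['orientation']).as_matrix().round(3))
for n in ('top','side','wrist'):
    d=snap(n,n+'0'); print(n,d['fx'],d['cx'],d['cy'],np.round(d['pose'],3).tolist())
E
```

```text
total 12
drwxr-xr-x  3 agent agent 4096 Dec  7 09:40 .
drwxr-xr-x 23 root  root  4096 Dec  7 09:40 ..
drwxr-xr-x  2 agent agent 4096 Dec  7 09:40 pics
{'t': 0.0, 'qpos': array([-1.24401482e+00,  4.23823876e-01,  1.63070910e+00,  2.39910611e-05,
        1.08862974e+00, -1.89990545e-02]), 'qvel': array([-5.55568998e-05,  5.98032827e-04,  1.38586274e-04, -6.49884954e-05,
       -4.62946933e-04,  2.08179256e-03]), 'joint_torque': array([ 7.23287740e-04, -5.44619107e+01, -2.73664266e+01,  6.41440088e-02,
        2.26467935e-02, -1.49561338e-04]), 'ee_pos': array([ 211.67712031, -587.44768734,  221.90480543]), 'orientation': array([-0.35535635,  2.03523965, -2.03202999]), 'ft_force': array([-0.27629357, -0.27907276,  0.38621938]), 'moment': array([-0.02182787,  0.02985122,  0.0212358 ]), 'width': 87.8808725926254}
[[-0.941 -0.     0.339]
 [-0.339  0.001 -0.941]
 [-0.    -1.    -0.002]]
top 546.873847348981 326.8137029041087 231.39947647806997 [[-0.016, -0.996, 0.086, 435.524], [-1.0, 0.018, 0.019, 31.332], [-0.02, -0.086, -0.996, 1250.041], [0.0, 0.0, 0.0, 1.0]]
side 442.71477011087296 324.6177560286613 243.2225617898649 [[-0.892, -0.36, 0.273, 243.373], [-0.452, 0.695, -0.56, 637.938], [0.012, -0.622, -0.783, 914.266], [0.0, 0.0, 0.0, 1.0]]
wrist 418.6630112331277 320.4365829106903 239.48653395582295 [[0.339, -0.904, -0.26, 283.566], [-0.941, -0.326, -0.092, -561.272], [-0.002, 0.276, -0.961, 385.002], [0.0, 0.0, 0.0, 1.0]]
```

View pics/top0.png

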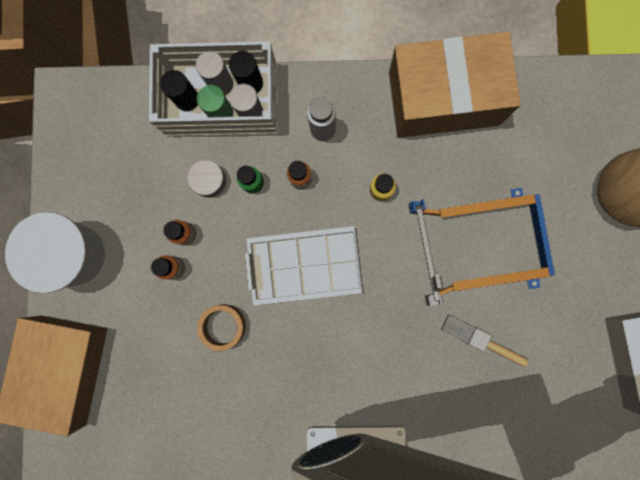

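View pics/side0.png

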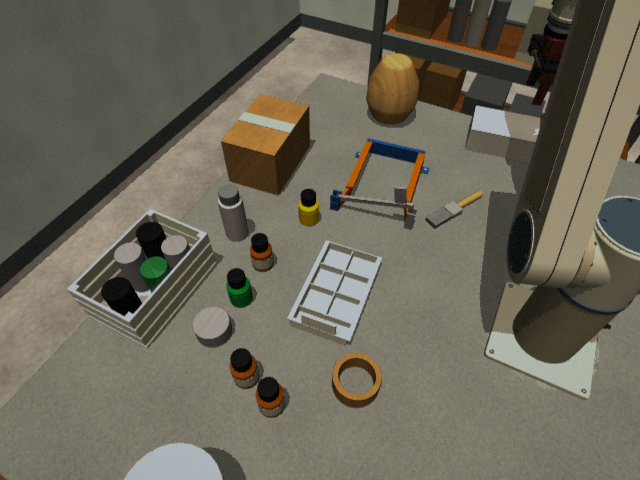

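The amber candidates in the top view are (178,232), (166,267) and (298,174). The look-alikes are green at (250,179) and yellow at (384,187), plus the dark and green cylinders in the crate at (180,90), (245,70) and (210,98). I'll check with close crops and then measure.

```bash
python3 - <<'E'
from h import *
d=dict(np.load('pics/top0.npz')); c=d['color'][:,:,::-1]
a=cv2.resize(c[150:300,140:400],None,fx=2.4,fy=2.4,interpolation=cv2.INTER_CUBIC)
cv2.imwrite('pics/crop0.png',a)
b=cv2.resize(c[180:310,400:560],None,fx=4,fy=4,interpolation=cv2.INTER_CUBIC)
cv2.imwrite('pics/crop1.png',b)
W=pts(d)
hsv=cv2.cvtColor(c,cv2.COLOR_BGR2HSV)
# caps: dark and height ~100
m=((hsv[...,2]<70)&(np.abs(W[...,2]-100)<6)).astype(np.uint8)
n,l,s,ce=cv2.connectedComponentsWithStats(m)
for i in range(1,n):
    if s[i,4]>60:
        p=W[l==i]; print('cap',ce[i].round(1),s[i,4],np.nanmean(p,0).round(1),((np.nanmin(p,0)+np.nanmax(p,0))/2).round(1))
x=W[230:300,250:360]
for u,v in [(250,240),(355,230),(253,303),(360,293),(285,255),(252,270),(245,260),(434,230),(428,270),(415,205),(434,299),(438,284),(490,207),(500,280),(540,230),(549,272),(321,105),(205,178),(200,320)]:
    print((u,v),W[v,u].round(1))
E
```

```text
cap [171.9  58. ] 174 [920.4 384.8 101.1] [894.7 360.4 100.2]
cap [234.5  48.2] 81 [939.2 247.9 100.8] [939.2 248.6 100. ]
cap [447.7 120.4] 142 [ 768.3 -209.3  100.1] [ 768.2 -210.7  100.1]
cap [297.2 169.7] 248 [668.3 114.3  99.5] [668.2 113.7  99.9]
cap [245.4 174.4] 250 [660.3 225.3  99.2] [660.2 225.3  99.5]
cap [383.9 182.7] 249 [636.6 -69.9  99.3] [637.  -69.3  99.2]
cap [172.3 230. ] 255 [543.7 381.4  99.1] [544.  381.6  99.5]
cap [ 83.6 256.7] 122 [490.3 570.2  99.7] [493.5 579.9 100. ]
cap [160.1 266.6] 256 [466.6 406.7  99.4] [465.8 407.   99.5]
(250, 240) [524.4 226.7  32.4]
(355, 230) [545.4  -9.6   1.6]
(253, 303) [384.1 221.4  26.9]
(360, 293) [401.8 -18.1  -1.1]
(285, 255) [490.7 151.    6.3]
(252, 270) [457.2 221.3  39.9]
(245, 260) [481.  243.1   2.6]
(434, 230) [ 542.5 -190.5   -2.3]
(428, 270) [ 450.5 -162.4   67.7]
(415, 205) [ 595.3 -142.7   40.4]
(434, 299) [ 388.9 -171.1   80. ]
(438, 284) [ 421.  -171.1  132.3]
(490, 207) [ 587.3 -307.1   44.3]
(500, 280) [ 426.4 -322.8   42.1]
(540, 230) [ 534.4 -414.5   43.3]
(549, 272) [ 442.1 -428.3   46.4]
(321, 105) [788.8  59.6 160.2]
(205, 178) [664.7 325.3  44.6]
(200, 320) [350.  334.   50.1]
```

View pics/crop0.png

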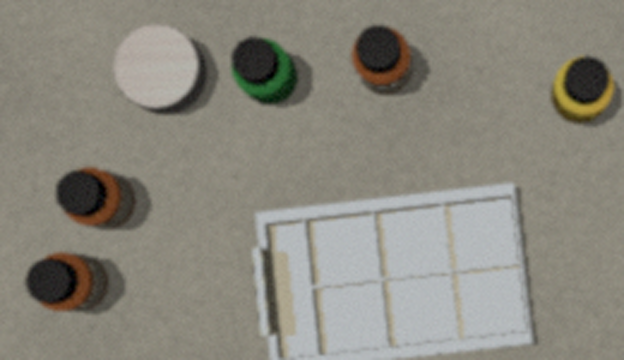

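View pics/crop1.png

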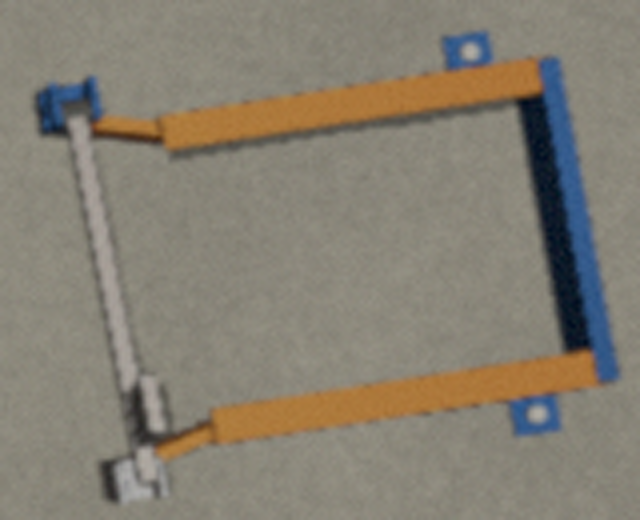

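```bash
cat >> h.py <<'E'
def rect(P):
    r=cv2.minAreaRect(P[:,:2].astype(np.float32)); return r, cv2.boxPoints(r).round(1).tolist()
def tray(d,lo=(350,-60),hi=(620,300)):
    W=pts(d); c=d['color'].astype(int)
    m=(W[...,0]>lo[0])&(W[...,0]<hi[0])&(W[...,1]>lo[1])&(W[...,1]<hi[1])&(c.min(-1)>140)
    k=m&(W[...,2]>20)&(W[...,2]<36)
    return W,m,k
E
python3 - <<'E'
from h import *
d=dict(np.load('pics/top0.npz'))
W,m,k=tray(d)
k=cv2.morphologyEx(k.astype(np.uint8),cv2.MORPH_OPEN,np.ones((2,2)))>0
print('tray rim',rect(W[k]), np.nanmedian(W[k][:,2]))
pl=m&(W[...,2]>50); print('plate',pl.sum(), W[pl].mean(0) if pl.sum() else '')
if pl.sum(): print(rect(W[pl]))
hsv=cv2.cvtColor(d['color'],cv2.COLOR_RGB2HSV)
o=(hsv[...,0]>8)&(hsv[...,0]<25)&(hsv[...,1]>150)
reg=(W[...,1]<-130)&(W[...,0]<640)&(W[...,0]>350)
k=o&reg&(W[...,2]>38)&(W[...,2]<50)
n,l,s,ce=cv2.connectedComponentsWithStats(k.astype(np.uint8))
for i in range(1,n):
    if s[i,4]>100:
        print('lip',s[i,4],rect(W[l==i]),np.median(W[l==i][:,2]))
b=(hsv[...,0]>100)&(hsv[...,0]<125)&(hsv[...,1]>120)&reg&(W[...,2]>20)
n,l,s,ce=cv2.connectedComponentsWithStats(b.astype(np.uint8))
for i in range(1,n):
    if s[i,4]>20:
        print('blue',s[i,4],ce[i].round(),rect(W[l==i]),np.median(W[l==i][:,2]))
reg2=(W[...,1]<-120)&(W[...,1]>-200)&(W[...,0]>370)&(W[...,0]<620)&(hsv[...,1]<70)&(W[...,2]>15)
for x in range(370,620,10):
    q=reg2&(abs(W[...,0]-x)<5)
    if q.sum(): print(x,q.sum(),np.median(W[q],0).round(1),W[q][:,2].max().round(1))
E
```

```text
tray rim (((463.60821533203125, 105.72166442871094), (153.03680419921875, 244.1634979248047), 6.073581695556641), [[374.6000061035156, 219.0], [400.3999938964844, -23.799999237060547], [552.5999755859375, -7.599999904632568], [526.7999877929688, 235.1999969482422]]) 27.732918453638604
plate 128 [454.89854404 225.46359619  69.26084571]
(((454.76824951171875, 225.55209350585938), (78.60174560546875, 7.9988532066345215), 5.221925735473633), [[415.29998779296875, 226.0], [416.0, 218.0], [494.29998779296875, 225.10000610351562], [493.5, 233.10000610351562]])
lip 738 (((590.239501953125, -299.5220947265625), (18.31282615661621, 212.38723754882812), 7.439887523651123), [[567.4000244140625, -195.39999389648438], [594.9000244140625, -406.0], [613.0999755859375, -403.6000061035156], [585.5999755859375, -193.0]]) 43.53949551776907
lip 730 (((428.51708984375, -322.93853759765625), (18.105751037597656, 212.10342407226562), 8.188180923461914), [[404.5, -219.3000030517578], [434.70001220703125, -429.20001220703125], [452.6000061035156, -426.6000061035156], [422.3999938964844, -216.6999969482422]]) 
[... 788 characters left out ...]
420 44 [ 420.6 -168.1  111.6] 136.3
430 44 [ 429.1 -166.9  122.7] 132.9
440 45 [ 439.3 -167.4   96.9] 132.3
450 28 [ 450.3 -166.4   70.8] 75.5
460 23 [ 459.1 -164.9   70.7] 75.8
470 28 [ 469.7 -164.    67.7] 71.9
480 25 [ 480.5 -162.7   66.7] 72.1
490 25 [ 490.1 -161.5   65. ] 69.2
500 27 [ 500.3 -160.    63.5] 70.6
510 23 [ 511.  -158.8   60.9] 65.6
520 27 [ 520.1 -157.3   59.1] 63.2
530 23 [ 529.1 -155.3   57.8] 61.9
540 26 [ 540.  -154.7   55.3] 60.5
550 24 [ 549.5 -152.8   53. ] 55.9
560 23 [ 559.2 -151.2   50.9] 56.4
570 28 [ 569.4 -150.2   49.5] 54.6
580 32 [ 580.9 -149.9   45.6] 54.2
590 34 [ 589.6 -150.    46.1] 51.9
600 6 [ 602.1 -133.1   25. ] 42.7
610 2 [ 606.1 -151.6   34.7] 46.0
```

```bash
python3 - <<'E'
from h import *
d=dict(np.load('pics/side0.npz')); c=d['color'][:,:,::-1]
cv2.imwrite('pics/crop2.png',cv2.resize(c[130:240,320:440],None,fx=5,fy=5,interpolation=cv2.INTER_CUBIC))
E
```

```text
(no output)
```

View pics/crop2.png

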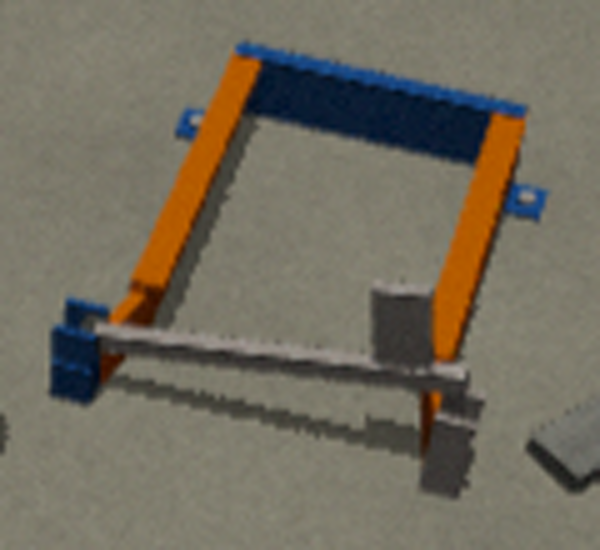

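Three amber jars are confirmed. The tray's plain end faces the runner, and the latch stands at about 0.2 rad. I'll write a delta calculator and move to look down on the tray.

```bash
cat >> h.py <<'E'
def delta(target,yaw=None):
    """target mm world TCP; yaw = direction angle (deg) of tool z in world. prints shift cm in tool axes, turn about tool y"""
    o=ctrl.get_obs(); M=R.from_rotvec(o['orientation']).as_matrix()
    s=M.T@(np.array(target)-o['ee_pos'])/10
    cur=np.degrees(np.arctan2(M[1,2],M[0,2]))
    t=0 if yaw is None else -np.radians((yaw-cur+180)%360-180)
    print('at',o['ee_pos'].round(1),'yaw %.1f'%cur,'tilt',M[:,1].round(3),'w %.1f'%o['width'],'F',o['ft_force'].round(1),'t %.1f'%o['t'],'-> shift',s.round(2),'turn y %.3f'%t)
E
python3 -c "
from h import *
delta([420,-300,350],-83)"
```

```text
at [ 211.7 -587.6  222.1] yaw -70.2 tilt [-0.     0.001 -1.   ] w 87.9 F [-0.5  0.  -0.1] t 0.1 -> shift [-29.34 -12.77 -20.01] turn y 0.224
```

```bash
python3 -m jog '[[1,[-29.3,-12.8,-20],[0,0.224,0]],[1,[-29.3,-12.8,-20],[0,0.224,0]],[1,[-29.3,-12.8,-20],[0,0.224,0]],[1,[-29.3,-12.8,-20],[0,0.224,0]],[1,[-29.3,-12.8,-20],[0,0.224,0]],[1,[-29.3,-12.8,-20],[0,0.224,0]],[1,[-29.3,-12.8,-20],[0,0.224,0]],[1,[-29.3,-12.8,-20],[0,0.224,0]]]'; python3 -c "
from h import *
delta([430,120,350],-83)"
```

```text
t: 0.95
ee_pos: [421.4, -298.1, 352.1]
orientation: [-0.132, 2.156, -2.157]
ft_force: [0.4, -0.6, -0.1]
width: 87.7
at [ 421.4 -298.1  352.1] yaw -82.9 tilt [ 0.002 -0.    -1.   ] w 87.7 F [ 0.4 -0.6 -0.1] t 0.9 -> shift [ -6.01   0.2  -41.38] turn y 0.002
```

```bash
python3 -m jog '[[1,[-6,0,-41.4],[0,0,0]],[1,[-6,0,-41.4],[0,0,0]],[1,[-6,0,-41.4],[0,0,0]],[1,[-6,0,-41.4],[0,0,0]],[1,[-6,0,-41.4],[0,0,0]],[1,[-6,0,-41.4],[0,0,0]],[1,[-6,0,-41.4],[0,0,0]],[1,[-6,0,-41.4],[0,0,0]]]'; python3 -m jog '[[1,[0,0,-4],[0,0,0]],[1,[0,0,-4],[0,0,0]],[1,[0,0,-4],[0,0,0]]]';python3 -c "
from h import *
delta([430,120,350],-83)
snap('wrist','w1')
"
```

```text
t: 1.75
ee_pos: [428.0, 101.4, 350.8]
orientation: [-0.131, 2.158, -2.158]
ft_force: [1.3, 0.0, -0.5]
width: 87.8
t: 2.05
ee_pos: [423.3, 139.6, 350.4]
orientation: [-0.135, 2.157, -2.158]
ft_force: [-0.3, -0.2, -0.1]
width: 87.9
at [423.3 139.6 350.4] yaw -82.9 tilt [-0.001 -0.001 -1.   ] w 87.9 F [-0.3 -0.2 -0.1] t 2.0 -> shift [-0.42  0.04  2.03] turn y 0.002
```

View pics/w1.png

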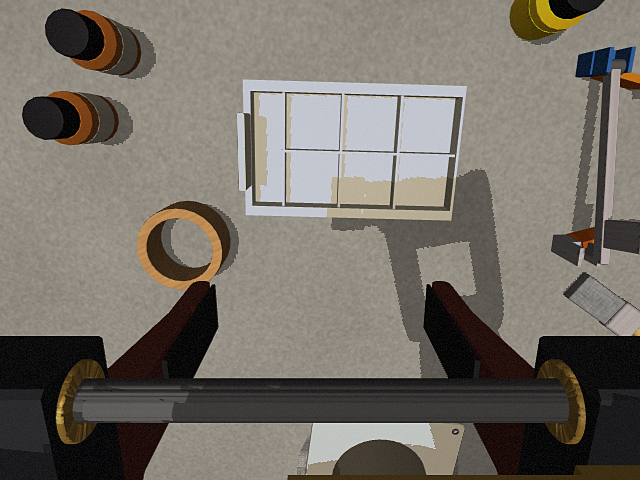

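```bash
cat >> h.py <<'E'
def trayfit(d):
    W=pts(d); z=W[...,2]
    g=(W[...,0]>360)&(W[...,0]<620)&(W[...,1]>-60)&(W[...,1]<290)
    k=(g&(z>18)&(z<36)).astype(np.uint8)
    n,l,s,ce=cv2.connectedComponentsWithStats(k); i=1+s[1:,4].argmax()
    P=W[l==i]; r,b=rect(P); print('rim',np.round(r[0],1),np.round(r[1],1),r[2],b)
    pl=g&(z>60)&(z<75)
    print('plate',rect(W[pl]))
    return W,l==i
E
python3 - <<'E'
from h import *
d=dict(np.load('pics/w1.npz'))
W,k=trayfit(d)
cv2.imwrite('pics/k.png',k.astype(np.uint8)*255)
z=W[...,2]
print(np.nanmedian(z[250:330,300:330]), 'floor cells', np.nanmedian(z[110:140,300:330]))
# cells: floor components
g=(W[...,0]>360)&(W[...,0]<620)&(W[...,1]>-60)&(W[...,1]<290)
f=(~k)&g; f[:85]=0
n,l,s,ce=cv2.connectedComponentsWithStats(f.astype(np.uint8),connectivity=4)
for i in range(1,n):
    if 1500<s[i,4]<5000: print(s[i],ce[i].round(1))
for u,v in [(244,80),(466,87),(451,219),(246,214)]: print(W[v,u].round(1),W[v+2,u+2].round(1),W[v-2,u-2].round(1))
E
```

```text
rim [467.  110.7] [150.4 243.6] 5.5853800773620605 [[380.29998779296875, 224.60000610351562], [404.0, -17.899999618530273], [553.7000122070312, -3.200000047683716], [529.9000244140625, 239.1999969482422]]
plate (((543.85595703125, 101.9001693725586), (71.48538208007812, 351.4835205078125), 34.984344482421875), [[413.79998779296875, 225.39999389648438], [615.2999877929688, -62.599998474121094], [673.9000244140625, -21.600000381469727], [472.3999938964844, 266.3999938964844]])
0.8207233797741083 floor cells 5.002066806391298
[ 252   92   30  113 3224] [267.  146.9]
[ 285   93   56   58 3063] [312.6 121.1]
[ 342   94   58   58 3047] [369.9 122.7]
[ 400   96   59   58 3057] [428.3 124.4]
[ 285  153   54   53 2739] [311.1 178.6]
[ 340  154   55   53 2708] [366.7 180. ]
[ 395  156   57   53 2695] [422.8 181.6]
[529.2 237.   30.4] [527.4 234.6  31.4] [532.8 244.5   2.6]
[552.  -3.  30.] [ 5.534e+02 -1.510e+01  5.000e-01] [557.   -9.5   0.6]
[399.7 -27.8   0.6] [397.8 -30.2   2.5] [407.8 -14.1  31.8]
[381.6 223.7  31.2] [371.9 225.7   0.4] [ 3.763e+02  2.311e+02 -1.000e-01]
```

View pics/k.png

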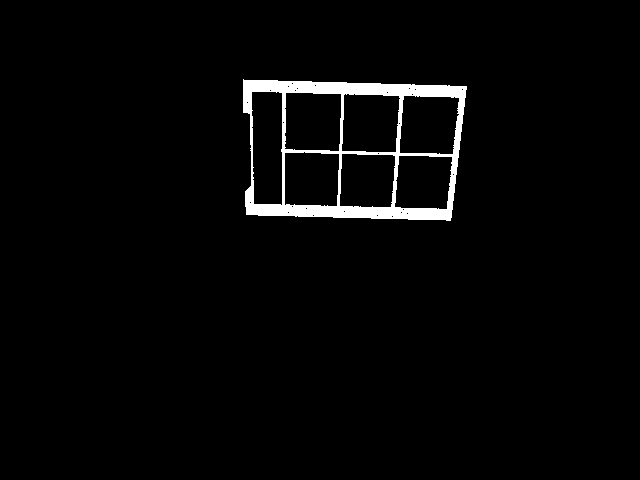

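```bash
python3 - <<'E'
from h import *
d=dict(np.load('pics/w1.npz'))
W,k=trayfit(d)
a=np.radians(-84.42); c=np.array([467,110.7]); X=np.array([np.cos(a),np.sin(a)]);Y=np.array([-X[1],X[0]])
P=W[k][:,:2]-c; x=P@X;y=P@Y; z=W[k][:,2]
mid=(abs(y)>12)&(abs(y)<55)
h,e=np.histogram(x[mid],bins=np.arange(-124,126,2)); print([(e[i],h[i]) for i in range(len(h)) if h[i]>15])
mid=(abs(x)<100)
h,e=np.histogram(y[mid],bins=np.arange(-80,82,2)); print([(e[i],h[i]) for i in range(len(h)) if h[i]>60])
# jar caps via depth ~100
zz=W[...,2]; m=((abs(zz-100)<5)&(W[...,1]>330)&(d['color'].max(-1)<80)).astype(np.uint8)
n,l,s,ce=cv2.connectedComponentsWithStats(m)
for i in range(1,n):
    if s[i,4]>300:
        p=W[l==i]; q,b=cv2.minEnclosingCircle(p[:,:2].astype(np.float32)); print(s[i,4],np.round(q,1),b,p.mean(0).round(1),ce[i])
E
```

```text
rim [467.  110.7] [150.4 243.6] 5.5853800773620605 [[380.29998779296875, 224.60000610351562], [404.0, -17.899999618530273], [553.7000122070312, -3.200000047683716], [529.9000244140625, 239.1999969482422]]
plate (((543.85595703125, 101.9001693725586), (71.48538208007812, 351.4835205078125), 34.984344482421875), [[413.79998779296875, 225.39999389648438], [615.2999877929688, -62.599998474121094], [673.9000244140625, -21.600000381469727], [472.3999938964844, 266.3999938964844]])
[(np.int64(-122), np.int64(44)), (np.int64(-120), np.int64(39)), (np.int64(-118), np.int64(37)), (np.int64(-116), np.int64(65)), (np.int64(-114), np.int64(178)), (np.int64(-80), np.int64(77)), (np.int64(-78), np.int64(187)), (np.int64(-14), np.int64(148)), (np.int64(-12), np.int64(83)), (np.int64(50), np.int64(133)), (np.int64(52), np.int64(135)), (np.int64(54), np.int64(32)), (np.int64(116), np.int64(44)), (np.int64(118), np.int64(340)), (np.int64(120), np.int64(87))]
[(np.int64(-76), np.int64(133)), (np.int64(-74), np.int64(276)), (np.int64(-72), np.int64(283)), (np.int64(-70), np.int64(281)), (np.int64(-68), np.int64(279)), (np.int64(-66), np.int64(283)), (np.int64(-64), np.int64(449)), (np.int64(-2), np.int64(209)), (np.int64(0), np.int64(307)), (np.int64(62), np.int64(222)), (np.int64(64), np.int64(352)), (np.int64(66), np.int64(357)), (np.int64(68), np.int64(355)), (np.int64(70), np.int64(358)), (np.int64(72), np.int64(363)), (np.int64(74), np.int64(192))]
1762 [545.3 385.3] 20.6464786529541 [545.  383.9 100.8] [68.16401816 32.5953462 ]
1513 [467.8 410.8] 20.23750114440918 [467.9 409.3 100.7] [ 44.41573034 117.80370126]
```

```bash
python3 -c "
from h import *
delta([545.2,384.5,180],-84.4)"
```

```text
at [423.5 138.8 350.5] yaw -83.0 tilt [-0.    -0.001 -1.   ] w 87.7 F [-0.2  0.2 -0.3] t 2.1 -> shift [-15.09  17.03 -22.91] turn y 0.025
```

```bash
python3 -m jog '[[0.8,[-15.1,4,-22.9],[0,0.025,0]],[0.8,[-15.1,10,-22.9],[0,0.025,0]],[0.8,[-15.1,17,-22.9],[0,0.025,0]],[0.8,[-15.1,17,-22.9],[0,0.025,0]],[0.8,[-15.1,17,-22.9],[0,0.025,0]],[0.8,[-15.1,17,-22.9],[0,0.025,0]],[0.8,[-15.1,17,-22.9],[0,0.025,0]],[0.8,[-15.1,17,-22.9],[0,0.025,0]]]'; python3 -c "
from h import *
delta([545.2,384.5,70],-84.4)"
```

```text
t: 2.9
ee_pos: [546.2, 383.9, 176.8]
orientation: [-0.109, 2.171, -2.177]
ft_force: [0.2, -0.2, 0.4]
width: 70.3
at [546.2 383.9 176.8] yaw -84.5 tilt [-0.004 -0.003 -1.   ] w 70.3 F [ 0.2 -0.2  0.4] t 2.9 -> shift [ 0.05 10.68 -0.09] turn y -0.002
```

```bash
python3 -m jog '[[0.8,[0.1,4,0],[0,0,0]],[0.8,[0.1,8,0],[0,0,0]],[0.8,[0.1,10.3,0],[0,0,0]],[0.8,[0.1,10.3,0],[0,0,0]],[0.8,[0.1,10.3,0],[0,0,0]]]'; python3 -m jog '[[0.3,[0,0,0],[0,0,0]],[0.3,[0,0,0],[0,0,0]],[0.3,[0,0,0],[0,0,0]],[0.3,[0,0,0],[0,0,0]],[0.3,[0,0,0],[0,0,0]],[0.3,[0,0,0],[0,0,0]]]'; python3 -c "
from h import *
delta([545.2,384.5,70],-84.4); snap('wrist','w2')"
```

```text
t: 3.4
ee_pos: [545.8, 383.3, 79.0]
orientation: [-0.103, 2.173, -2.172]
ft_force: [-0.1, 0.4, 0.2]
width: 70.4
t: 4.0
ee_pos: [545.1, 384.9, 78.4]
orientation: [-0.105, 2.172, -2.171]
ft_force: [-0.5, -0.5, 6.2]
width: 39.6
at [545.1 384.9  78.4] yaw -84.4 tilt [ 0.001  0.    -1.   ] w 39.6 F [-0.5 -0.5  6.2] t 4.0 -> shift [-0.01  0.84  0.04] turn y -0.001
```

View pics/w2.png

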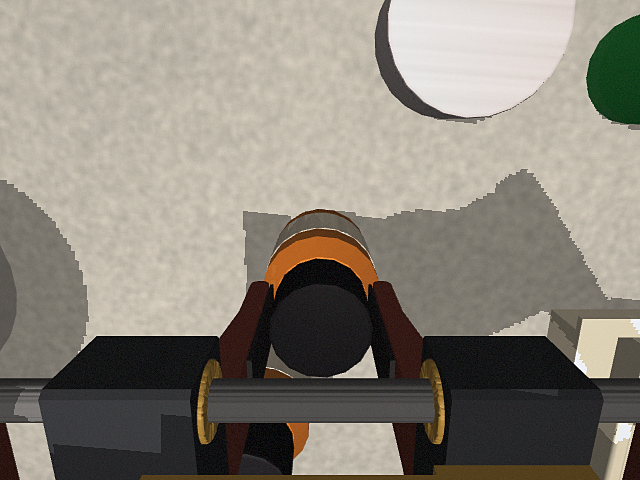

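Gripped 8 mm higher than intended, with the grasp point near the cap's top. I'll regrasp lower.

```bash
python3 -m jog '[[0.7,[0,0,0],[0,0,0]],[0.7,[0,0,0],[0,0,0]],[0.7,[0,0.8,0],[0,0,0]],[0.7,[0,0.8,0],[0,0,0]],[0.3,[0,0.8,0],[0,0,0]],[0.3,[0,0.8,0],[0,0,0]],[0.3,[0,0.8,0],[0,0,0]],[0.3,[0,0.8,0],[0,0,0]]]'; python3 -m jog '[[0.3,[0,0,0],[0,0,0]],[0.3,[0,-3,0],[0,0,0]],[0.3,[0,-6,0],[0,0,0]],[0.3,[0,-9,0],[0,0,0]],[0.3,[0,-9,0],[0,0,0]],[0.3,[0,-9,0],[0,0,0]]]'; python3 - <<'E'
from h import *
a=np.radians(-84.42); c=np.array([467,110.7]); X=np.array([np.cos(a),np.sin(a)]);Y=np.array([-X[1],X[0]])
p=c+85.5*X+32.5*Y; print(p)
delta([*p,170],-84.4)
d=snap('top','t3'); snap('wrist','w3')
E
```

```text
t: 4.85
ee_pos: [544.8, 384.7, 69.7]
orientation: [-0.105, 2.172, -2.172]
ft_force: [0.8, 0.5, -1.6]
width: 39.4
t: 5.45
ee_pos: [544.8, 384.7, 159.9]
orientation: [-0.104, 2.172, -2.171]
ft_force: [0.6, -0.8, -2.3]
width: 39.4
[507.6596303   28.76530366]
at [544.8 384.7 159.9] yaw -84.5 tilt [ 0.001  0.001 -1.   ] w 39.4 F [ 0.6 -0.8 -2.3] t 5.5 -> shift [ 7.14 -1.03 35.06] turn y -0.001
```

View pics/w3.png

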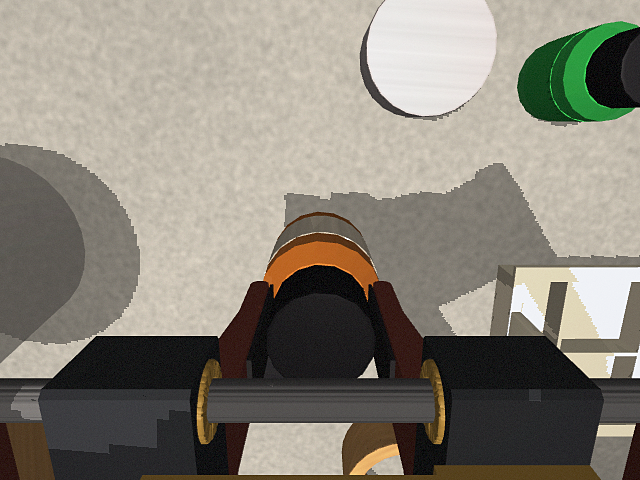

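View pics/t3.png

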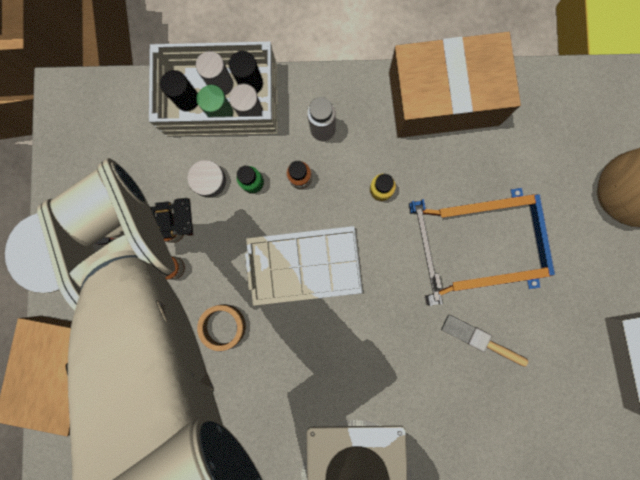

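Jar A is held upright and the tray has not moved. Next I carry it over the cell.

```bash
python3 -m jog '[[0.3,[0,-1,2],[0,0,0]],[0.3,[2,-1,6],[0,0,0]],[0.3,[3,-1,11],[0,0,0]],[0.3,[4,-1,16],[0,0,0]],[0.3,[5,-1,21],[0,0,0]],[0.3,[6,-1,26],[0,0,0]],[0.3,[7.1,-1,31],[0,0,0]],[0.3,[7.1,-1,34],[0,0,0]]]'; python3 -m jog '[[0.3,[0,0,1],[0,0,0]],[0.3,[0,0,1],[0,0,0]],[0.3,[0,0,1],[0,0,0]],[0.3,[0,0,1],[0,0,0]]]'; python3 - <<'E'
from h import *
delta([507.7,28.8,170],-84.4)
d=snap('wrist','w4')
E
```

```text
t: 6.35
ee_pos: [504.5, 36.0, 169.1]
orientation: [-0.107, 2.173, -2.174]
ft_force: [0.7, 0.6, -1.5]
width: 40.0
t: 6.75
ee_pos: [507.8, 30.6, 169.5]
orientation: [-0.107, 2.171, -2.171]
ft_force: [0.3, 0.0, -1.0]
width: 39.5
at [507.8  30.6 169.5] yaw -84.4 tilt [-0.  0. -1.] w 39.5 F [ 0.3  0.  -1. ] t 6.8 -> shift [ 0.03 -0.05  0.17] turn y 0.001
```

View pics/w4.png

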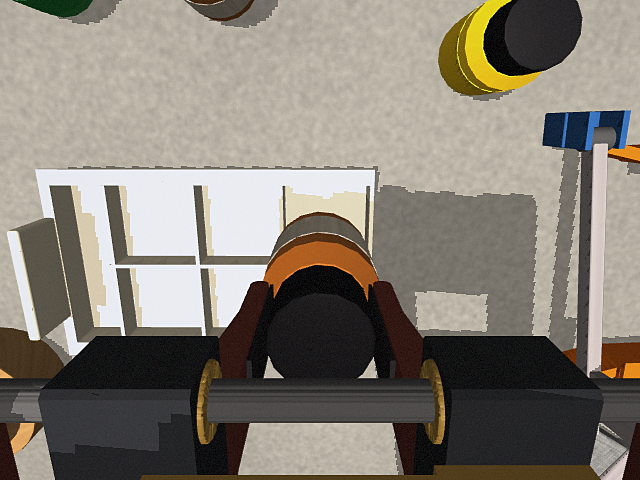

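```bash
python3 - <<'E'
from h import *
W=pts(dict(np.load('pics/w4.npz')))
print(W[170:174,370:376].reshape(-1,3).round(1)[::5]); 
a=np.radians(-84.42); c=np.array([467,110.7]); X=np.array([np.cos(a),np.sin(a)]);Y=np.array([-X[1],X[0]])
z=W[...,2]; k=(z>20)&(z<36)&(W[...,0]>440)&(W[...,0]<580)&(W[...,1]<250)&(W[...,1]>-40)
k[260:]=0
P=W[k][:,:2]-c; print('max x',np.percentile(P@X,99.7),'max y',np.percentile(P@Y,99.7), 'min x', np.percentile(P@X,.3))
E
```

```text
[[ 5.526e+02  4.000e-01  3.200e+01]
 [ 5.497e+02 -7.500e+00  3.000e-01]
 [ 5.520e+02 -2.700e+00  3.050e+01]
 [ 5.513e+02 -2.000e+00  3.080e+01]
 [ 5.505e+02 -1.400e+00  3.070e+01]]
max x 121.18447263119162 max y 75.10439161679327 min x -121.34231948558828
```

```bash
python3 -m jog '[[0.3,[0,1,0.2],[0,0,0]],[0.3,[0,4,0.2],[0,0,0]],[0.3,[0,6,0.2],[0,0,0]],[0.3,[0,8,0.2],[0,0,0]],[0.3,[0,9.0,0.2],[0,0,0]],[0.3,[0,9.4,0.2],[0,0,0]],[0.3,[0,9.4,0.2],[0,0,0]],[0.3,[0,9.4,0.2],[0,0,0]]]'; python3 -c "
from h import *
delta([507.7,28.8,74],-84.4)"
```

```text
t: 7.6
ee_pos: [508.7, 27.6, 76.3]
orientation: [-0.104, 2.171, -2.171]
ft_force: [-1.1, 0.6, -1.8]
width: 39.8
at [508.7  27.6  76.3] yaw -84.4 tilt [ 0.001  0.    -1.   ] w 39.8 F [-1.1  0.6 -1.8] t 7.6 -> shift [ 0.09  0.23 -0.13] turn y -0.001
```

Not touching yet and 2 mm above the floor. I'll lower, release and retreat.

```bash
python3 -m jog '[[0.3,[0.1,0.2,-0.1],[0,0,0]],[0.3,[0.1,0.2,-0.1],[0,0,0]],[0.7,[0.1,0.2,-0.1],[0,0,0]],[0.7,[0.1,0.2,-0.1],[0,0,0]],[0.7,[0.1,-2,-0.1],[0,0,0]],[0.7,[0.1,-6,-0.1],[0,0,0]],[0.7,[0.1,-10,-0.1],[0,0,0]],[0.7,[0.1,-10,-0.1],[0,0,0]]]'; python3 -c "
from h import *
snap('wrist','w5')
delta([467.8,410,180],-84.4)"
```

```text
t: 8.4
ee_pos: [510.5, 28.4, 180.7]
orientation: [-0.095, 2.167, -2.167]
ft_force: [0.8, 0.3, -0.4]
width: 61.4
at [509.   28.4 178.3] yaw -84.5 tilt [ 0.006  0.    -1.   ] w 61.2 F [ 0.3  0.2 -0.4] t 8.4 -> shift [  0.41  -0.19 -38.38] turn y -0.001
```

View pics/w5.png

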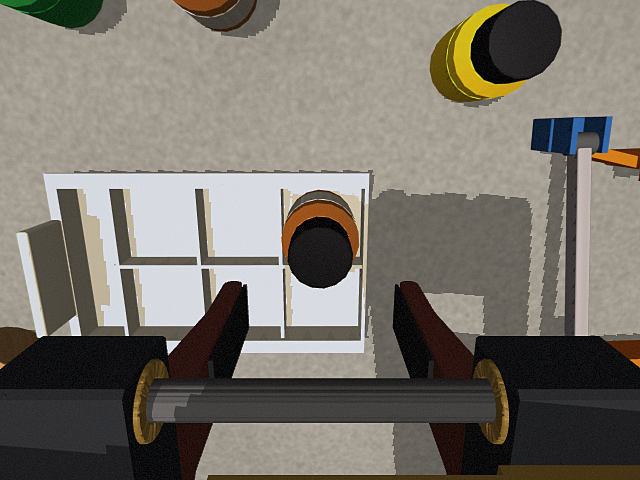

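Jar A stands in the upper-right cell. Next is jar B.

```bash
python3 -m jog '[[0.8,[0.4,0,-38.4],[0,0,0]],[0.8,[0.4,0,-38.4],[0,0,0]],[0.8,[0.4,0,-38.4],[0,0,0]],[0.8,[0.4,0,-38.4],[0,0,0]],[0.8,[0.4,0,-38.4],[0,0,0]],[0.8,[0.4,0,-38.4],[0,0,0]],[0.8,[0.4,0,-38.4],[0,0,0]],[0.8,[0.4,0,-38.4],[0,0,0]]]'; python3 -m jog '[[0.8,[0,0,0],[0,0,0]],[0.8,[0,0,0],[0,0,0]]]'; python3 -c "
from h import *
delta([467.8,410,69.5],-84.4)"
```

```text
t: 9.25
ee_pos: [464.6, 412.7, 173.9]
orientation: [-0.109, 2.171, -2.173]
ft_force: [-0.1, 0.1, -1.0]
width: 70.3
t: 9.45
ee_pos: [464.9, 409.8, 173.8]
orientation: [-0.109, 2.17, -2.174]
ft_force: [0.7, -0.8, 0.6]
width: 70.0
at [464.9 409.8 173.8] yaw -84.4 tilt [-0.002 -0.002 -1.   ] w 70.0 F [ 0.7 -0.8  0.6] t 9.4 -> shift [-3.200e-01  1.043e+01 -1.000e-02] turn y 0.001
```

```bash
python3 -m jog '[[0.8,[-0.3,4,0],[0,0,0]],[0.8,[-0.3,8,0],[0,0,0]],[0.8,[-0.3,10.4,0],[0,0,0]],[0.8,[-0.3,10.4,0],[0,0,0]],[0.8,[-0.3,10.4,0],[0,0,0]]]';  python3 -c "
from h import *
delta([467.8,410,69.5],-84.4)"
```

```text
t: 9.95
ee_pos: [469.1, 409.1, 71.6]
orientation: [-0.105, 2.172, -2.174]
ft_force: [0.4, 0.6, 0.9]
width: 70.8
at [469.1 409.1  71.6] yaw -84.5 tilt [-0.001 -0.001 -1.   ] w 70.8 F [0.4 0.6 0.9] t 9.9 -> shift [ 0.12  0.21 -0.11] turn y -0.002
```

```bash
python3 -m jog '[[0.8,[0.1,0.2,-0.1],[0,0,0]],[0.3,[0.1,0.2,-0.1],[0,0,0]],[0.3,[0.1,0.2,-0.1],[0,0,0]],[0.3,[0.1,0.2,-0.1],[0,0,0]],[0.3,[0.1,0.2,-0.1],[0,0,0]],[0.3,[0.1,0.2,-0.1],[0,0,0]]]'; python3 -m jog '[[0.3,[0,0,0],[0,0,0]],[0.3,[0,-3,0],[0,0,0]],[0.3,[0,-6,0],[0,0,0]],[0.3,[0,-10,0],[0,0,0]],[0.3,[0,-10,0],[0,0,0]],[0.3,[0,-10,0],[0,0,0]]]'; python3 - <<'E'
from h import *
a=np.radians(-84.42); c=np.array([467,110.7]); X=np.array([np.cos(a),np.sin(a)]);Y=np.array([-X[1],X[0]])
p=c+85.5*X-32.5*Y; print(p); 
delta([*p,170],-84.4)
d=snap('top','t6'); snap('wrist','w6')
W,k=trayfit(d)
E
```

```text
t: 10.55
ee_pos: [468.0, 411.5, 70.1]
orientation: [-0.105, 2.172, -2.171]
ft_force: [-1.4, -0.5, 2.1]
width: 39.6
t: 11.15
ee_pos: [468.0, 411.6, 170.2]
orientation: [-0.104, 2.172, -2.17]
ft_force: [0.2, -0.4, -1.9]
width: 39.8
[442.96763916  22.44499656]
at [468.  411.6 170.2] yaw -84.4 tilt [ 0.001  0.001 -1.   ] w 39.8 F [ 0.2 -0.4 -1.9] t 11.2 -> shift [ 6.250e+00 -2.000e-02  3.849e+01] turn y -0.001
rim [466.2 108.8] [150.2 243.1] 5.531228065490723 [[379.70001220703125, 222.5], [403.20001220703125, -19.399999618530273], [552.7000122070312, -5.0], [529.2999877929688, 237.0]]
plate (((508.0316467285156, 79.03172302246094), (97.68334197998047, 341.1820983886719), 23.77621078491211), [[394.6000061035156, 215.5], [532.0999755859375, -96.80000305175781], [621.5, -57.400001525878906], [484.0, 254.8000030517578]])
```

View pics/w6.png

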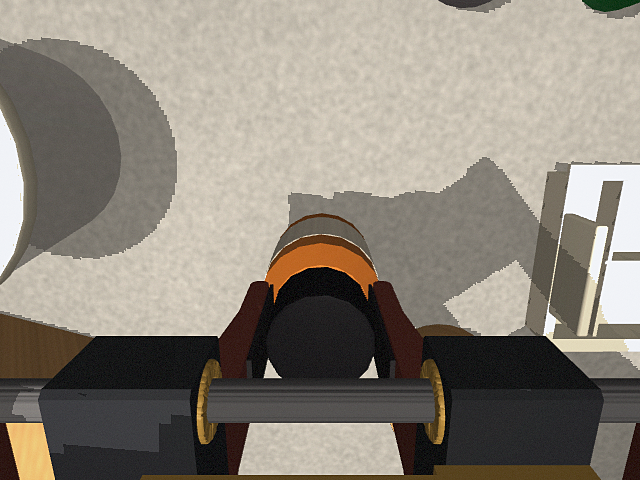

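```bash
python3 -m jog '[[0.3,[1,-1,2],[0,0,0]],[0.3,[3,-1,6],[0,0,0]],[0.3,[6,-1,11],[0,0,0]],[0.3,[6.3,-1,16],[0,0,0]],[0.3,[6.3,-1,21],[0,0,0]],[0.3,[6.3,-1,26],[0,0,0]],[0.3,[6.3,-1,31],[0,0,0]],[0.3,[6.3,-1,35],[0,0,0]]]'; python3 -m jog '[[0.3,[0,0,2],[0,0,0]],[0.3,[0,0,3],[0,0,0]],[0.3,[0,0,3.5],[0,0,0]],[0.3,[0,0,3.5],[0,0,0]],[0.3,[0,0,3.5],[0,0,0]]]'; python3 - <<'E'
from h import *
delta([443,22.4,170],-84.4)
d=snap('wrist','w7')
E
```

```text
t: 12.05
ee_pos: [437.7, 54.9, 178.4]
orientation: [-0.109, 2.173, -2.173]
ft_force: [1.2, -0.0, -1.7]
width: 39.6
t: 12.55
ee_pos: [442.2, 22.9, 179.4]
orientation: [-0.107, 2.172, -2.171]
ft_force: [0.1, -0.8, -0.4]
width: 39.3
at [442.2  22.9 179.4] yaw -84.4 tilt [-0.001  0.    -1.   ] w 39.3 F [ 0.1 -0.8 -0.4] t 12.6 -> shift [-0.08  0.94  0.06] turn y 0.000
```

View pics/w7.png

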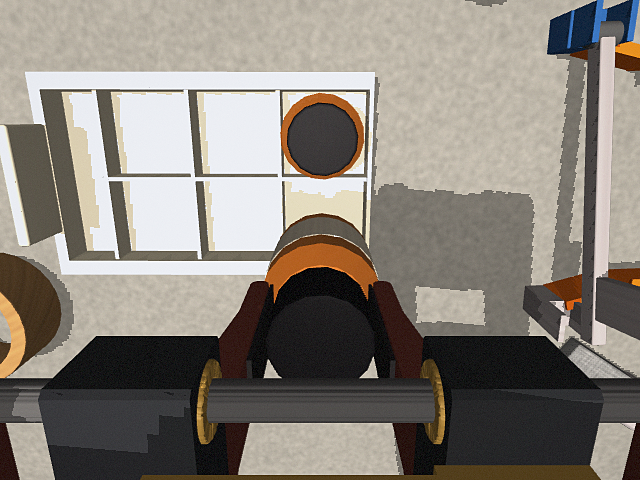

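```bash
python3 -m jog '[[0.3,[-0.1,1,0],[0,0,0]],[0.3,[-0.1,4,0],[0,0,0]],[0.3,[-0.1,7,0],[0,0,0]],[0.3,[-0.1,9,0],[0,0,0]],[0.3,[-0.1,10,0],[0,0,0]],[0.3,[-0.1,10.4,0],[0,0,0]],[0.3,[-0.1,10.4,0],[0,0,0]],[0.3,[-0.1,10.4,0],[0,0,0]]]'; python3 -c "
from h import *
delta([443,22.4,74],-84.4)"
```

```text
t: 13.4
ee_pos: [444.0, 22.3, 76.3]
orientation: [-0.104, 2.171, -2.171]
ft_force: [-0.5, 1.0, -1.2]
width: 39.6
at [444.   22.3  76.3] yaw -84.4 tilt [ 0.001  0.    -1.   ] w 39.6 F [-0.5  1.  -1.2] t 13.4 -> shift [ 0.1   0.23 -0.02] turn y -0.001
```

```bash
python3 -m jog '[[0.3,[0.1,0.2,0],[0,0,0]],[0.3,[0.1,0.2,0],[0,0,0]],[0.7,[0.1,0.2,0],[0,0,0]],[0.7,[0.1,0.2,0],[0,0,0]],[0.7,[0.1,-2,0],[0,0,0]],[0.7,[0.1,-6,0],[0,0,0]],[0.7,[0.1,-11,0],[0,0,0]],[0.7,[0.1,-15,0],[0,0,0]]]'; python3 -c "
from h import *
d=snap('wrist','w8')
delta([640,117,230],-84.4)"
```

```text
t: 14.2
ee_pos: [442.5, 22.0, 228.1]
orientation: [-0.104, 2.171, -2.171]
ft_force: [1.3, 0.0, -0.3]
width: 61.6
at [445.9  22.1 233.7] yaw -84.5 tilt [ 0.01  0.   -1.  ] w 61.3 F [2.9 0.5 4.4] t 14.2 -> shift [-20.23   0.57  -7.57] turn y -0.001
```

View pics/w8.png

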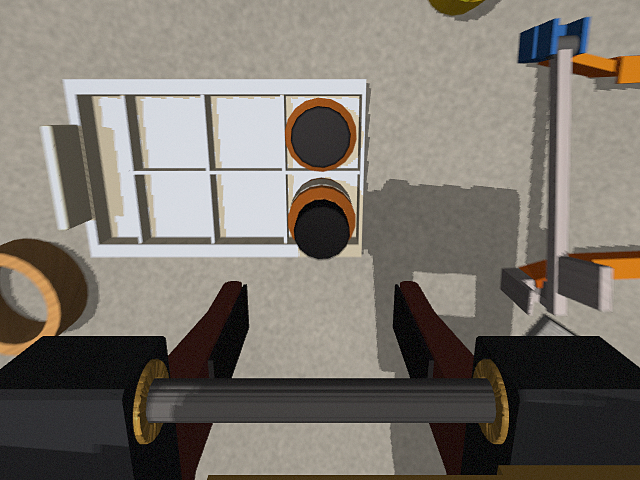

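```bash
python3 -m jog '[[0.8,[-5,0.5,-2],[0,0,0]],[0.8,[-10,0.5,-4],[0,0,0]],[0.8,[-15,0.5,-6],[0,0,0]],[0.8,[-18,0.5,-7.6],[0,0,0]],[0.8,[-18,0.5,-7.6],[0,0,0]],[0.8,[-18,0.5,-7.6],[0,0,0]],[0.8,[-18,0.5,-7.6],[0,0,0]]]'; python3 - <<'E'
from h import *
d=snap('wrist','w9')
W=pts(d)
m=((abs(W[...,2]-100)<5)&(d['color'].max(-1)<80)).astype(np.uint8)
m[330:]=0
n,l,s,ce=cv2.connectedComponentsWithStats(m)
for i in range(1,n):
    if s[i,4]>300:
        p=W[l==i]; q,b=cv2.minEnclosingCircle(p[:,:2].astype(np.float32)); print(s[i,4],np.round(q,1),b,p.mean(0).round(1),ce[i])
delta([669.6,117,180],-84.4)
E
```

```text
t: 14.95
ee_pos: [612.8, 114.5, 220.1]
orientation: [-0.107, 2.172, -2.173]
ft_force: [0.4, -0.2, 0.2]
width: 70.4
2962 [662.2 228.5] 20.051044464111328 [662.7 227.6 100.8] [158.17218096 143.92943957]
2806 [670.5 117.6] 19.87937355041504 [670.9 117.6 100.9] [325.65288667 147.65645046]
2653 [638.6 -67.6] 20.232927322387695 [639.4 -66.  100.5] [584.85337354 219.91142103]
at [612.8 114.4 220.4] yaw -84.5 tilt [-0.001 -0.    -1.   ] w 70.2 F [0.3 0.3 0.2] t 15.0 -> shift [-5.68  4.04  0.28] turn y -0.001
```

View pics/w9.png

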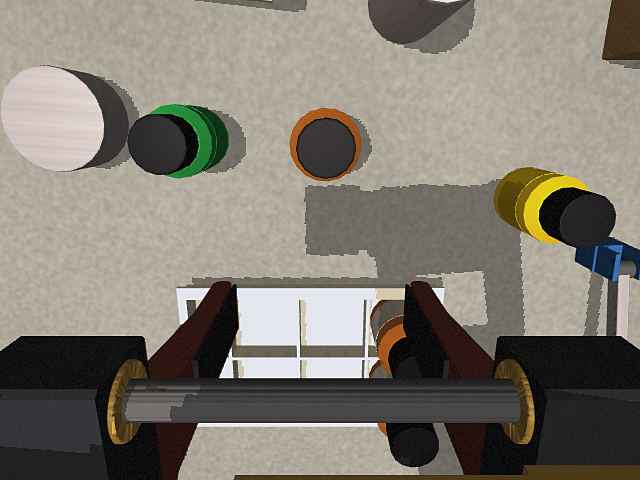

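The amber jar is at (326,145). The green one at (160,145) is 110 mm away, so the fingers clear it. I'll go above and descend.

```bash
python3 -m jog '[[0.8,[-5.8,0,0.1],[0,0,0]],[0.8,[-5.8,4,0],[0,0,0]],[0.8,[-5.8,8,0],[0,0,0]],[0.8,[-5.8,12,0],[0,0,0]],[0.8,[-5.8,14,0],[0,0,0]],[0.8,[-5.8,14.6,0],[0,0,0]],[0.8,[-5.8,14.6,0],[0,0,0]],[0.8,[-5.8,14.6,0],[0,0,0]]]'; python3 -c "
from h import *
delta([670.7,117.6,69.5],-84.4)"
```

```text
t: 15.8
ee_pos: [672.7, 120.6, 76.5]
orientation: [-0.102, 2.171, -2.171]
ft_force: [0.9, -0.7, 0.6]
width: 70.3
at [672.7 120.6  76.5] yaw -84.5 tilt [ 0.002  0.    -1.   ] w 70.3 F [ 0.9 -0.7  0.6] t 15.8 -> shift [0.23 0.7  0.27] turn y -0.001
```

```bash
python3 -m jog '[[0.8,[0.2,0.6,0.3],[0,0,0]],[0.8,[0.2,0.6,0.3],[0,0,0]],[0.3,[0.2,0.6,0.3],[0,0,0]],[0.3,[0.2,0.6,0.3],[0,0,0]],[0.3,[0.2,0.6,0.3],[0,0,0]],[0.3,[0.2,0.6,0.3],[0,0,0]],[0.3,[0.2,0.6,0.3],[0,0,0]]]'; python3 -m jog '[[0.3,[0,0,0],[0,0,0]],[0.3,[0,-3,0],[0,0,0]],[0.3,[0,-6,0],[0,0,0]],[0.3,[0,-10,0],[0,0,0]],[0.3,[0,-10,0],[0,0,0]],[0.3,[0,-10,0],[0,0,0]]]'; python3 - <<'E'
from h import *
a=np.radians(-84.42); c=np.array([467,110.7]); X=np.array([np.cos(a),np.sin(a)]);Y=np.array([-X[1],X[0]])
p=c-45*X+32.5*Y; print(p); 
delta([*p,170],-84.4)
d=snap('top','t10'); snap('wrist','w10')
W,k=trayfit(d)
E
```

```text
t: 16.5
ee_pos: [670.4, 117.4, 68.9]
orientation: [-0.105, 2.171, -2.172]
ft_force: [0.1, -1.9, 0.9]
width: 39.8
t: 17.1
ee_pos: [670.4, 117.7, 169.3]
orientation: [-0.104, 2.172, -2.171]
ft_force: [-0.5, 0.6, -0.5]
width: 39.5
[494.97039835 158.64691665]
at [670.4 117.7 169.3] yaw -84.5 tilt [ 0.001  0.    -1.   ] w 39.5 F [-0.5  0.6 -0.5] t 17.1 -> shift [17.07 -0.09 -5.77] turn y -0.001
rim [500.3   5.2] [102.1  32.4] 7.405095100402832 [[447.6000061035156, 14.699999809265137], [451.79998779296875, -17.399999618530273], [553.0999755859375, -4.300000190734863], [548.9000244140625, 27.799999237060547]]
plate (((528.9078369140625, -3.9973983764648438), (57.32889175415039, 205.7180938720703), 73.28326416015625), [[422.20001220703125, -1.899999976158142], [619.2000122070312, -61.0], [635.7000122070312, -6.099999904632568], [438.6000061035156, 53.0]])
```

View pics/w10.png

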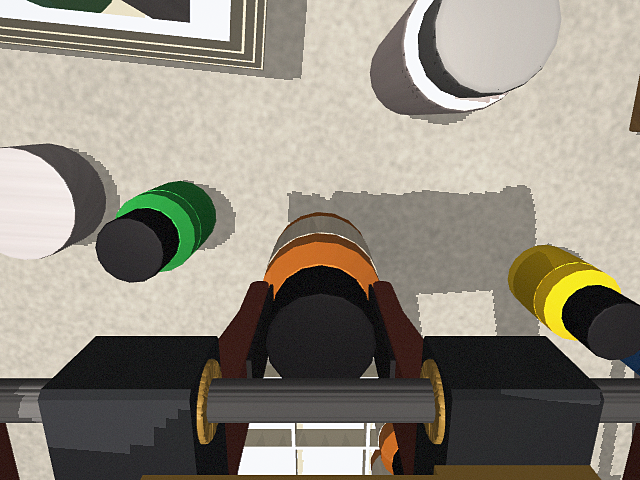

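View pics/t10.png

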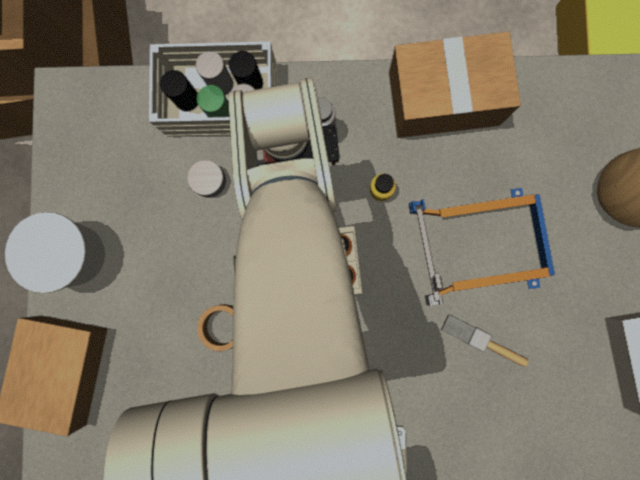

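```bash
python3 -m jog '[[0.3,[2,-1,-1],[0,0,0]],[0.3,[6,-1,-3],[0,0,0]],[0.3,[11,-1,-5],[0,0,0]],[0.3,[15,-1,-5.8],[0,0,0]],[0.3,[17.1,-1,-5.8],[0,0,0]],[0.3,[17.1,-1,-5.8],[0,0,0]],[0.3,[17.1,-1,-5.8],[0,0,0]],[0.3,[17.1,-1,-5.8],[0,0,0]]]'; python3 - <<'E'
from h import *
delta([495,158.6,74],-84.4)
d=snap('wrist','w11')
W=pts(d)
a=np.radians(-84.42); c=np.array([467,110.7]); X=np.array([np.cos(a),np.sin(a)]);Y=np.array([-X[1],X[0]])
z=W[...,2]; k=(z>20)&(z<36)&(W[...,0]>440)&(W[...,0]<580)&(W[...,1]<250)&(W[...,1]>-40)
k[260:]=0
P=W[k][:,:2]-c; print('max x',np.percentile(P@X,99.7),'max y',np.percentile(P@Y,99.7), 'min x', np.percentile(P@X,.3))
E
```

```text
t: 18.0
ee_pos: [495.7, 158.8, 178.3]
orientation: [-0.104, 2.172, -2.172]
ft_force: [-0.3, 0.9, -1.6]
width: 39.3
at [495.7 158.8 178.3] yaw -84.5 tilt [ 0.  0. -1.] w 39.3 F [-0.3  0.9 -1.6] t 18.0 -> shift [7.000e-02 1.043e+01 1.000e-02] turn y -0.001
max x 120.95838608936478 max y 75.09438218535531 min x -121.22614332967717
```

View pics/w11.png

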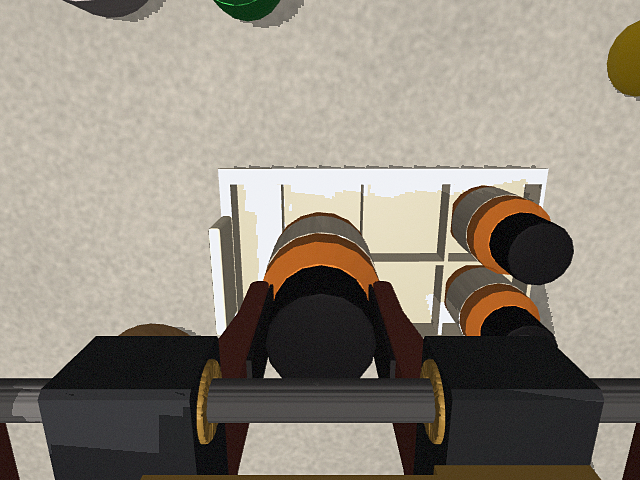

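Tray unmoved and the position is right, so I lower.

```bash
python3 -m jog '[[0.3,[0,1,0],[0,0,0]],[0.3,[0,4,0],[0,0,0]],[0.3,[0,7,0],[0,0,0]],[0.3,[0,9,0],[0,0,0]],[0.3,[0,10,0],[0,0,0]],[0.3,[0,10.3,0],[0,0,0]],[0.3,[0,10.3,0],[0,0,0]],[0.3,[0,10.3,0],[0,0,0]]]'; python3 -c "
from h import *
delta([495,158.6,73.3],-84.4)"
```

```text
t: 18.85
ee_pos: [495.2, 158.9, 76.4]
orientation: [-0.104, 2.172, -2.171]
ft_force: [-0.2, 0.4, -1.2]
width: 39.5
at [495.2 158.9  76.4] yaw -84.5 tilt [ 0.001  0.    -1.   ] w 39.5 F [-0.2  0.4 -1.2] t 18.9 -> shift [0.02 0.31 0.03] turn y -0.001
```

```bash
python3 -m jog '[[0.3,[0,0.3,0],[0,0,0]],[0.3,[0,0.3,0],[0,0,0]],[0.7,[0,0.3,0],[0,0,0]],[0.7,[0,0.3,0],[0,0,0]],[0.7,[0,-2,0],[0,0,0]],[0.7,[0,-6,0],[0,0,0]],[0.7,[0,-11,0],[0,0,0]],[0.7,[0,-16,0],[0,0,0]]]'; python3 -c "
from h import *
d=snap('wrist','w12')
delta([400,-230,350],-82.1)"
```

```text
t: 19.65
ee_pos: [493.8, 158.6, 237.3]
orientation: [-0.106, 2.172, -2.172]
ft_force: [1.3, 0.7, 0.1]
width: 61.5
at [498.2 159.9 245.7] yaw -84.4 tilt [ 0.011  0.003 -1.   ] w 61.5 F [3.  1.6 6. ] t 19.7 -> shift [ 13.43 -10.68  37.84] turn y -0.041
```

View pics/w12.png

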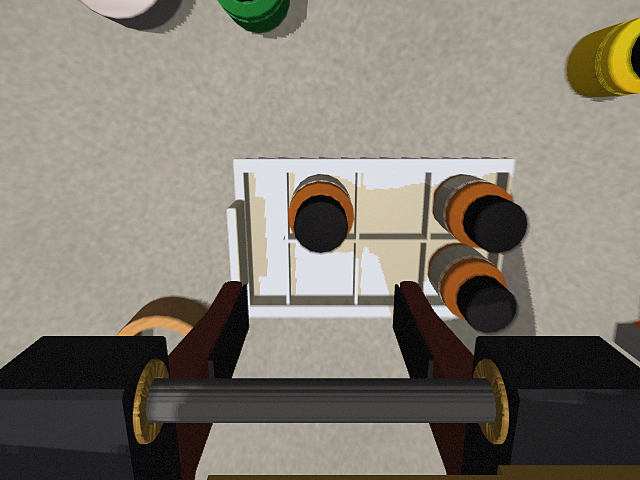

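All three jars stand in their cells. Next I move over the runner to measure it and the latch.

```bash
python3 -m jog '[[0.7,[13.4,-10.7,37.8],[0,-0.04,0]],[0.7,[13.4,-10.7,37.8],[0,-0.04,0]],[0.7,[13.4,-10.7,37.8],[0,-0.04,0]],[0.7,[13.4,-10.7,37.8],[0,-0.04,0]],[0.7,[13.4,-10.7,37.8],[0,-0.04,0]],[0.7,[13.4,-10.7,37.8],[0,-0.04,0]],[0.7,[13.4,-10.7,37.8],[0,-0.04,0]],[0.7,[13.4,-10.7,37.8],[0,-0.04,0]]]'; python3 -m jog '[[0.7,[0,0,1],[0,0,0]],[0.7,[0,0,1],[0,0,0]],[0.7,[0,0,1],[0,0,0]]]';python3 - <<'E'
from h import *
d=snap('wrist','w13'); delta([400,-230,350],-82.1)
E
```

```text
t: 20.5
ee_pos: [400.1, -218.1, 339.5]
orientation: [-0.146, 2.15, -2.151]
ft_force: [0.5, -0.7, 0.0]
width: 61.4
t: 20.8
ee_pos: [402.2, -225.3, 338.1]
orientation: [-0.148, 2.152, -2.15]
ft_force: [-1.1, 0.2, -0.6]
width: 61.5
at [ 402.4 -224.9  338.1] yaw -82.1 tilt [-0.001  0.001 -1.   ] w 61.3 F [ 0.   0.7 -0.1] t 20.9 -> shift [ 0.31 -1.19  0.48] turn y 0.000
```

View pics/w13.png

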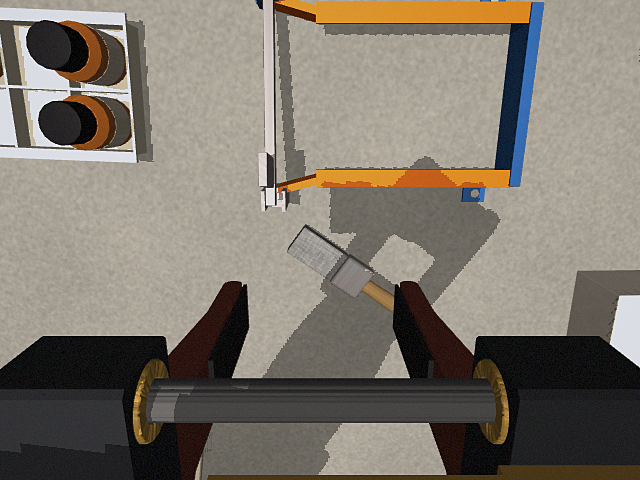

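```bash
python3 - <<'E'
from h import *
d=dict(np.load('pics/w13.npz')); W=pts(d); z=W[...,2]
hsv=cv2.cvtColor(d['color'],cv2.COLOR_RGB2HSV)
o=(hsv[...,0]>8)&(hsv[...,0]<25)&(hsv[...,1]>130)&(z>40)&(z<48)&(W[...,1]<-120)
o[200:]=0
n,l,s,ce=cv2.connectedComponentsWithStats(o.astype(np.uint8))
for i in range(1,n):
    if s[i,4]>300: print('lip',s[i,4],ce[i].round(),rect(W[l==i]),np.median(W[l==i][:,2]))
b=(hsv[...,0]>100)&(hsv[...,0]<125)&(hsv[...,1]>120)&(z>42); b[200:]=0
n,l,s,ce=cv2.connectedComponentsWithStats(b.astype(np.uint8))
for i in range(1,n):
    if s[i,4]>100: print('blue',s[i,4],ce[i].round(),rect(W[l==i]),np.median(W[l==i][:,2]))
g=(hsv[...,1]<70)&(z>20)&(W[...,1]<-110)&(W[...,1]>-210)&(W[...,0]>360); g[215:]=0
for x in range(370,620,10):
    q=g&(abs(W[...,0]-x)<5)
    if q.sum(): print(x,q.sum(),np.median(W[q],0).round(1),W[q].max(0).round(1),W[q].min(0).round(1))
t=g&(z>95); print('tab top',t.sum(),rect(W[t]),W[t].mean(0),np.percentile(W[t][:,2],[2,50,98]))
E
```

```text
lip 4707 [422.  12.] (((591.9133911132812, -301.1348571777344), (19.653535842895508, 213.50132751464844), 7.809601783752441), [[567.7000122070312, -196.6999969482422], [596.7000122070312, -408.20001220703125], [616.2000122070312, -405.6000061035156], [587.0999755859375, -194.0]]) 44.94659262930736
lip 3444 [413. 178.] (((429.9546203613281, -323.480712890625), (19.468894958496094, 214.6298065185547), 7.9067063331604), [[405.6000061035156, -218.5], [435.1000061035156, -431.1000061035156], [454.3999938964844, -428.3999938964844], [424.79998779296875, -215.8000030517578]]) 44.87106146436696
blue 2350 [525.  92.] (((525.7926635742188, -419.3664245605469), (179.41859436035156, 13.220274925231934), 7.860846042633057), [[436.0, -425.1000061035156], [437.79998779296875, -438.20001220703125], [615.5999755859375, -413.6000061035156], [613.7999877929688, -400.5]]) 46.65340425510729
370 2 [ 374.8 -165.5   57.6] [ 374.9 -165.    57.7] [ 374.7 -166.1   57.5]
380 134 [ 380.3 -177.9   54.9] [ 385. -162.   61.] [ 375.  -188.8   31.6]
390 207 [ 390.1 -176.6   59.1] [ 395.  -161.    86.3] [ 385.  -187.9
[... 1103 characters left out ...]
154.5   57.1] [ 545.  -149.1   59.3] [ 535.  -159.1   49.2]
550 132 [ 549.9 -152.8   55.3] [ 554.9 -146.8   57.6] [ 545.1 -157.9   45.5]
560 132 [ 560.  -151.5   53.3] [ 565.  -145.6   56. ] [ 555.2 -156.6   42.5]
570 129 [ 569.8 -150.2   51.6] [ 575.  -144.4   54. ] [ 565.1 -155.3   40.1]
580 78 [ 577.8 -148.9   50.1] [ 582.3 -133.5   51.7] [ 575.  -153.7   20.5]
tab top 482 (((425.8033447265625, -169.28746032714844), (35.90467071533203, 8.314346313476562), 7.7349138259887695), [[407.5, -167.60000610351562], [408.6000061035156, -175.8000030517578], [444.20001220703125, -171.0], [443.0, -162.8000030517578]]) [ 427.94449911 -170.20076743  125.20877436] [ 97.96324638 130.02400362 134.13730142]
```

Runner yaw is -82.14°, the hinge is at about (588.9,-145.6,40), the latch angle is 0.178, and the tab grip point is at about (425.7,-169,112). I'll approach the tab from above.

```bash
python3 -c "
from h import *
delta([425.7,-169,160],-82.14)"; python3 -m jog '[[0.45,[-1.5,4,-5],[0,0,0]],[0.45,[-1.5,8,-5.2],[0,0,0]],[0.45,[-1.5,12,-5.2],[0,0,0]],[0.45,[-1.5,16,-5.2],[0,0,0]],[0.45,[-1.5,18,-5.2],[0,0,0]],[0.45,[-1.5,18,-5.2],[0,0,0]],[0.45,[-1.5,18,-5.2],[0,0,0]]]'; python3 -c "
from h import *
snap('wrist','w14')
delta([425.7,-169,93],-82.14)"
```

```text
at [ 402.4 -224.9  338.1] yaw -82.1 tilt [-0.001  0.001 -1.   ] w 61.3 F [ 0.   0.7 -0.1] t 20.9 -> shift [-3.09 17.81 -5.19] turn y 0.001
t: 21.55
ee_pos: [410.5, -171.6, 158.9]
orientation: [-0.15, 2.15, -2.149]
ft_force: [-0.5, 0.4, 0.1]
width: 39.6
at [ 411.  -172.1  159.7] yaw -82.1 tilt [ 0.001 -0.    -1.   ] w 39.8 F [-0.9 -0.3 -0.6] t 21.6 -> shift [-1.49  6.67 -0.11] turn y 0.001
```

View pics/w14.png

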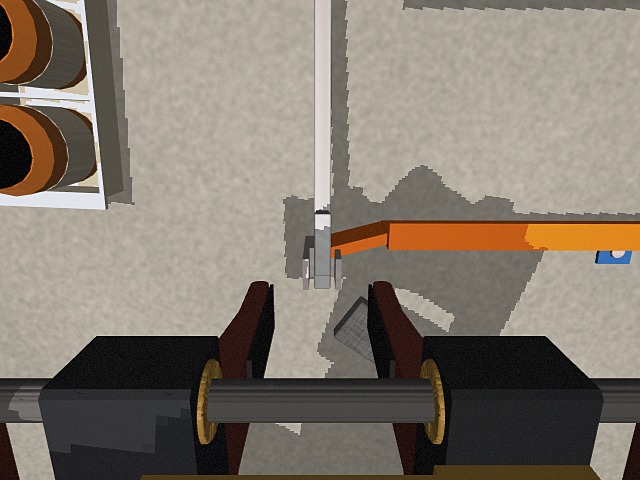

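```bash
python3 -m jog '[[0.45,[-1.5,0,-0.1],[0,0,0]],[0.45,[-1.5,2,-0.1],[0,0,0]],[0.45,[-1.5,5,-0.1],[0,0,0]],[0.45,[-1.5,6.5,-0.1],[0,0,0]],[0.45,[-1.5,6.5,-0.1],[0,0,0]],[0.45,[-1.5,6.5,-0.1],[0,0,0]]]'; python3 -c "
from h import *
snap('wrist','w15')
delta([425.7,-169,93],-82.14)"
```

```text
t: 22.2
ee_pos: [426.3, -169.8, 94.7]
orientation: [-0.146, 2.149, -2.151]
ft_force: [0.6, 0.2, -0.5]
width: 39.5
at [ 426.4 -170.    95. ] yaw -82.2 tilt [ 0.002 -0.001 -1.   ] w 39.8 F [-0.2 -0.1  0.8] t 22.2 -> shift [ 0.05  0.2  -0.11] turn y -0.000
```

View pics/w15.png

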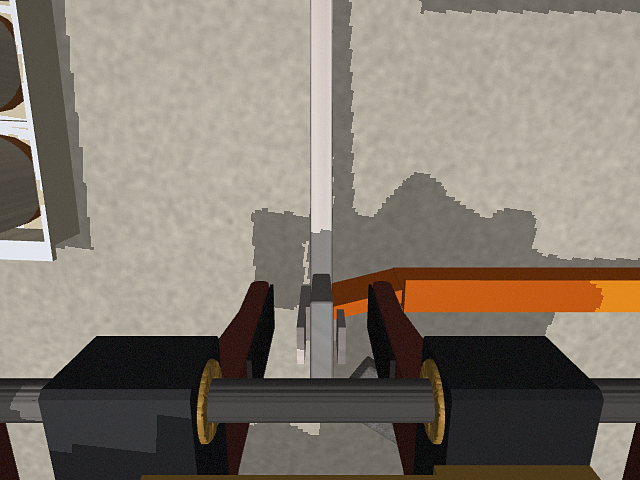

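```bash
python3 -m jog '[[0,[0,0.2,0],[0,0,0]],[0,[0,0.2,0],[0,0,0]],[0,[0,0.2,0],[0,0,0]],[0,[0,0.2,0],[0,0,0]],[0,[0,0.2,0],[0,0,0]],[0,[0,0.2,0],[0,0,0]]]'; python3 -c "
from h import *
delta([425.7,-169,93],-82.14)
s=lambda t:175*np.cos(t)-42*np.sin(t)
h=lambda t:40+175*np.sin(t)+42*np.cos(t)
for t in np.arange(.178,1.7,.07): print('%.3f  x %.2f y %.2f'%(t,(s(t)-s(.178))/10,-(h(t)-h(.178))/10))"
```

```text
t: 22.85
ee_pos: [425.1, -170.2, 92.0]
orientation: [-0.147, 2.149, -2.151]
ft_force: [-1.0, -5.6, 2.2]
width: 7.8
at [ 425.1 -170.2   92. ] yaw -82.2 tilt [ 0.001 -0.001 -1.   ] w 7.8 F [-1.  -5.6  2.2] t 22.9 -> shift [-0.07 -0.1  -0.11] turn y -0.000
0.178  x 0.00 y -0.00
0.248  x -0.55 y -1.13
0.318  x -1.17 y -2.23
0.388  x -1.87 y -3.28
0.458  x -2.64 y -4.27
0.528  x -3.48 y -5.21
0.598  x -4.38 y -6.09
0.668  x -5.34 y -6.90
0.738  x -6.36 y -7.65
0.808  x -7.42 y -8.32
0.878  x -8.53 y -8.92
0.948  x -9.68 y -9.43
1.018  x -10.87 y -9.87
1.088  x -12.08 y -10.22
1.158  x -13.31 y -10.48
1.228  x -14.55 y -10.66
1.298  x -15.81 y -10.75
1.368  x -17.07 y -10.76
1.438  x -18.33 y -10.67
1.508  x -19.57 y -10.50
1.578  x -20.81 y -10.24
1.648  x -22.02 y -9.89
```

```bash
python3 -m jog '[[0,[-0.6,-1.1,0],[0,0,0]],[0,[-1.2,-2.2,0],[0,0,0]],[0,[-1.9,-3.3,0],[0,0,0]],[0,[-2.6,-4.3,0],[0,0,0]],[0,[-2.6,-4.3,0],[0,0,0]]]'; python3 -c "
from h import *
o=ctrl.get_obs(); print(o['ft_force'],o['moment'])
snap('wrist','w16')"
```

```text
t: 23.35
ee_pos: [452.3, -166.5, 135.6]
orientation: [-0.145, 2.148, -2.15]
ft_force: [1.6, -2.1, 2.2]
width: 8.2
[ 1.57211922 -2.13788121  2.19918725] [-0.13035487 -0.58809469 -0.00724149]
```

View pics/w16.png

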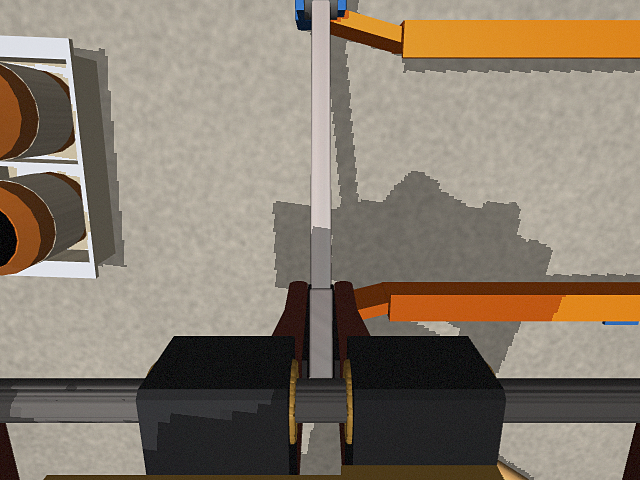

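```bash
python3 -m jog '[[0,[-0.8,-0.9,0],[0,0,0]],[0,[-1.7,-1.8,0],[0,0,0]],[0,[-2.7,-2.6,0],[0,0,0]],[0,[-3.7,-3.4,0],[0,0,0]],[0,[-4.8,-4.05,0],[0,0,0]],[0,[-5.9,-4.65,0],[0,0,0]],[0,[-7.0,-5.15,0],[0,0,0]],[0,[-8.2,-5.6,0],[0,0,0]]]'; python3 -c "
from h import *
o=ctrl.get_obs(); print(o['ft_force'],o['moment'])"
```

```text
t: 24.2
ee_pos: [529.7, -155.8, 189.3]
orientation: [-0.154, 2.152, -2.154]
ft_force: [-1.2, -8.3, -6.0]
width: 7.8
[-1.18785569 -8.25293793 -5.97754928] [-1.44142798  0.73798319 -0.01311572]
```

```bash
python3 -m jog '[[0,[-1.2,-0.35,0],[0,0,0]],[0,[-2.4,-0.6,0],[0,0,0]],[0,[-3.7,-0.8,0],[0,0,0]],[0,[-4.9,-0.9,0],[0,0,0]],[0,[-6.2,-0.9,0],[0,0,0]],[0,[-7.5,-0.8,0],[0,0,0]],[0,[-8.7,-0.65,0],[0,0,0]],[0,[-9.9,-0.4,0],[0,0,0]]]'; python3 -m jog '[[0,[0,0,0],[0,0,0]],[0,[-0.5,0.1,0],[0,0,0]],[0,[-0.5,0.1,0],[0,0,0]]]'; python3 -c "
from h import *
o=ctrl.get_obs(); print(o['ft_force'],o['moment'])
snap('wrist','w17');snap('side','s17')"
```

```text
t: 25.0
ee_pos: [629.2, -142.2, 194.7]
orientation: [-0.15, 2.151, -2.153]
ft_force: [-2.7, -4.7, 6.6]
width: 7.5
t: 25.3
ee_pos: [634.4, -141.5, 193.6]
orientation: [-0.149, 2.15, -2.152]
ft_force: [0.5, -5.0, 2.3]
width: 7.6
[ 0.46922487 -4.99985857  2.28092911] [-0.84800358  0.35433778  0.02885978]
```

View pics/w17.png

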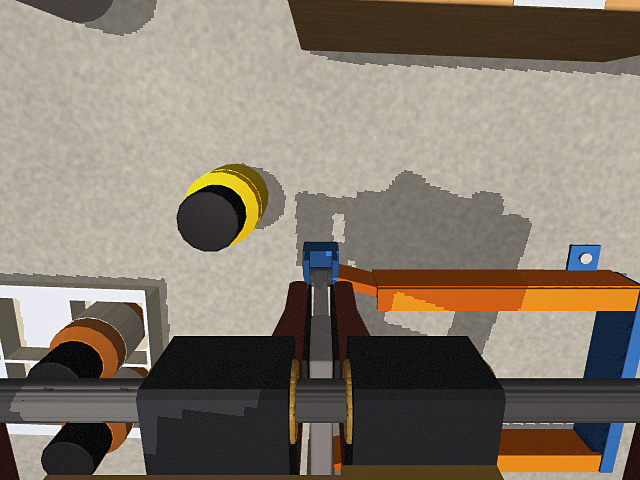

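View pics/s17.png

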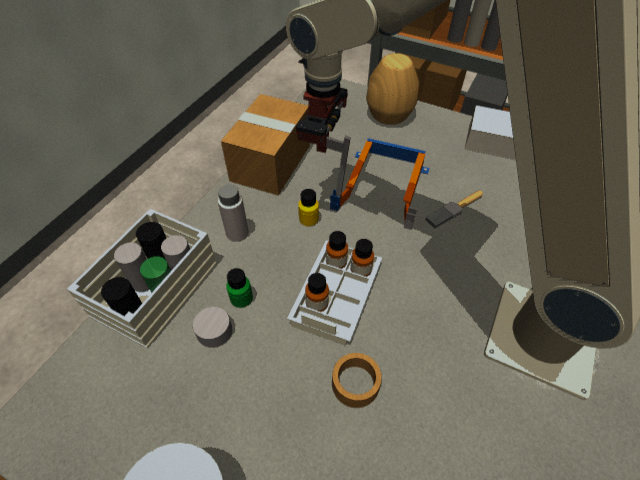

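The latch is upright at about 1.6 rad. I release it and go up.

```bash
python3 -m jog '[[0.4,[0,0,0],[0,0,0]],[0.4,[0,0,0],[0,0,0]],[0.4,[0,0,0],[0,0,0]],[0.4,[0,-3,0],[0,0,0]],[0.4,[0,-7,0],[0,0,0]],[0.4,[0,-11,0],[0,0,0]],[0.4,[0,-11,0],[0,0,0]]]'; python3 -c "
from h import *
delta([420,180,340],-84.4)"
```

```text
t: 26.1
ee_pos: [637.7, -141.1, 310.1]
orientation: [-0.137, 2.143, -2.149]
ft_force: [0.6, 0.2, -0.1]
width: 34.9
at [ 637.7 -141.1  310.1] yaw -82.2 tilt [ 0.01  -0.002 -1.   ] w 34.9 F [ 0.6  0.2 -0.1] t 26.1 -> shift [ 17.15  -3.27 -34.77] turn y 0.039
```

```bash
python3 -m jog '[[0.4,[5,-3,-9],[0,0.04,0]],[0.4,[17.1,-3,-34.8],[0,0.04,0]],[0.4,[17.1,-3,-34.8],[0,0.04,0]],[0.4,[17.1,-3,-34.8],[0,0.04,0]],[0.4,[17.1,-3,-34.8],[0,0.04,0]],[0.4,[17.1,-3,-34.8],[0,0.04,0]],[0.4,[17.1,-3,-34.8],[0,0.04,0]],[0.4,[17.1,-3,-34.8],[0,0.04,0]]]'; python3 -m jog '[[0.4,[0,0,-2],[0,0,0]],[0.4,[0,0,-2],[0,0,0]],[0.4,[0,0,-2],[0,0,0]]]';python3 - <<'E'
from h import *
delta([420,180,340],-84.4)
d=snap('wrist','w18'); snap('top','t18')
W,k=trayfit(d)
z=W[...,2]; pl=(z>62)&(z<74)&(W[...,1]>205)&(W[...,1]<250)&(W[...,0]>390)&(W[...,0]<520); print(pl.sum(),rect(W[pl]))
E
```

```text
t: 26.9
ee_pos: [415.8, 182.3, 333.2]
orientation: [-0.107, 2.172, -2.172]
ft_force: [-0.3, 0.6, -0.3]
width: 35.2
t: 27.2
ee_pos: [415.7, 200.5, 333.2]
orientation: [-0.108, 2.171, -2.172]
ft_force: [0.4, -0.7, 0.2]
width: 35.3
at [415.7 200.5 333.2] yaw -84.4 tilt [-0.001 -0.001 -1.   ] w 35.3 F [ 0.4 -0.7  0.2] t 27.2 -> shift [-0.23 -0.68  2.09] turn y 0.001
rim [466.9 110.7] [149.7 243.1] 5.370213031768799 [[381.0, 224.6999969482422], [403.70001220703125, -17.299999237060547], [552.7999877929688, -3.299999952316284], [530.0999755859375, 238.6999969482422]]
plate (((481.0345458984375, 67.20252990722656), (160.46060180664062, 345.0293884277344), 23.878189086914062), [[337.79998779296875, 192.5], [477.5, -123.0], [624.2000122070312, -58.099998474121094], [484.6000061035156, 257.3999938964844]])
668 (((455.8073425292969, 227.83193969726562), (78.98375701904297, 8.009064674377441), 5.392423629760742), [[416.1000061035156, 228.10000610351562], [416.8999938964844, 220.10000610351562], [495.5, 227.60000610351562], [494.70001220703125, 235.5]])
```

View pics/w18.png

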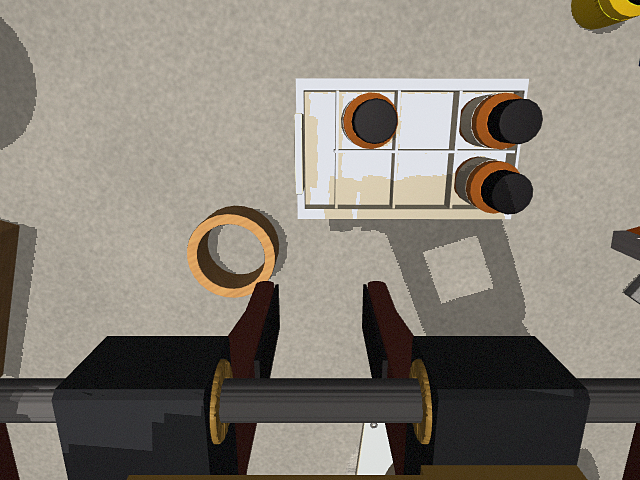

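View pics/t18.png

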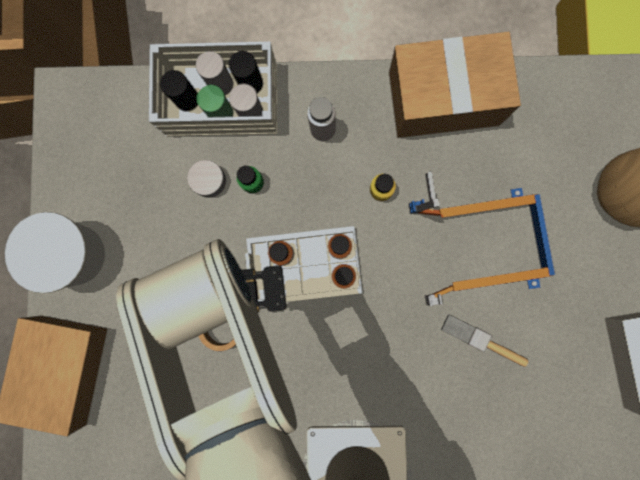

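```bash
python3 - <<'E'
from h import *
print(ctrl.get_obs()['qpos'].round(3))
E
python3 -m jog '[[0.4,[0,0,0],[0,0.14,0]],[0.4,[0,0,0],[0,0.14,0]]]'; python3 - <<'E'
from h import *
print(ctrl.get_obs()['qpos'].round(3)); delta([420,200,340],95.4)
E
```

```text
[ 0.422  0.051  1.853 -0.     1.239  1.897]
t: 27.5
ee_pos: [416.4, 199.6, 333.5]
orientation: [-0.05, -2.197, 2.198]
ft_force: [0.7, -0.2, 0.1]
width: 34.8
[ 0.421  0.051  1.852 -0.     1.239  2.038]
at [416.4 199.6 333.5] yaw -92.7 tilt [-0.001 -0.    -1.   ] w 34.8 F [ 0.7 -0.2  0.1] t 27.5 -> shift [-0.35 -0.65 -0.06] turn y 3.001
```

```bash
for i in 1 2 3; do python3 -m jog '[[0.4,[0,0,0],[0,-1.095,0]],[0.4,[0,0,0],[0,-1.095,0]],[0.4,[0,0,0],[0,-1.095,0]],[0.4,[0,0,0],[0,-1.095,0]],[0.4,[0,0,0],[0,-1.095,0]],[0.4,[0,0,0],[0,-1.095,0]],[0.4,[0,0,0],[0,-1.095,0]],[0.4,[0,0,0],[0,-1.095,0]]]'; done; python3 - <<'E'
from h import *
print(ctrl.get_obs()['qpos'].round(3)); delta([455.8,227.8,140],95.5)
E
```

```text
t: 28.3
ee_pos: [416.4, 199.8, 333.6]
orientation: [-0.922, 1.575, -1.575]
ft_force: [0.2, -0.3, 0.8]
width: 35.0
t: 29.1
ee_pos: [416.4, 199.8, 333.6]
orientation: [-1.43, 0.77, -0.77]
ft_force: [-0.3, 0.4, 0.4]
width: 35.2
t: 29.9
ee_pos: [416.4, 199.8, 333.6]
orientation: [-1.569, -0.084, 0.085]
ft_force: [-0.0, -0.7, 0.1]
width: 35.1
[ 0.422  0.051  1.852 -0.     1.239 -1.257]
at [416.4 199.8 333.6] yaw 96.2 tilt [-0. -0. -1.] w 35.1 F [-0.  -0.7  0.1] t 29.9 -> shift [ 4.22 19.36  2.36] turn y 0.011
```

```bash
python3 -m jog '[[0.4,[4.2,2,2.4],[0,0.011,0]],[0.4,[4.2,6,2.4],[0,0.011,0]],[0.4,[4.2,10,2.4],[0,0.011,0]],[0.4,[4.2,15,2.4],[0,0.011,0]],[0.4,[4.2,19,2.4],[0,0.011,0]],[0.4,[4.2,19.4,2.4],[0,0.011,0]],[0.4,[4.2,19.4,2.4],[0,0.011,0]]]';python3 - <<'E'
from h import *
delta([455.8,227.8,41],95.5)
d=snap('wrist','w19')
W=pts(d);z=W[...,2]; pl=(z>62)&(z<74)&(W[...,1]>205)&(W[...,1]<250)&(W[...,0]>390)&(W[...,0]<520); print(pl.sum(),rect(W[pl]))
E
```

```text
t: 30.6
ee_pos: [455.5, 228.0, 139.5]
orientation: [-1.57, -0.069, 0.072]
ft_force: [-0.9, -0.5, 1.0]
width: 35.1
at [455.5 228.  139.5] yaw 95.2 tilt [-0.002 -0.001 -1.   ] w 35.1 F [-0.9 -0.5  1. ] t 30.6 -> shift [ 0.05  9.85 -0.02] turn y -0.006
1803 (((455.1394348144531, 227.51612854003906), (79.45635223388672, 7.965325355529785), 5.28980016708374), [[415.20001220703125, 227.8000030517578], [415.8999938964844, 219.89999389648438], [495.1000061035156, 227.1999969482422], [494.29998779296875, 235.10000610351562]])
```

View pics/w19.png

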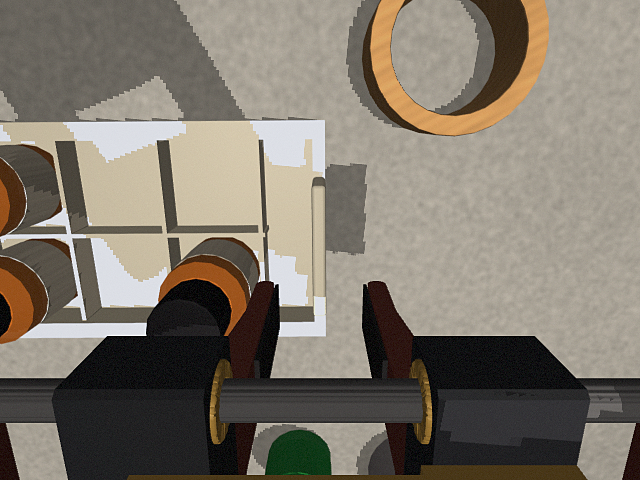

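```bash
python3 -m jog '[[0.4,[0,3,0],[0,0,0]],[0.4,[0,6,0],[0,0,0]],[0.4,[0,8,0],[0,0,0]],[0.4,[0,9.4,0],[0,0,0]],[0.4,[0,9.5,0],[0,0,0]],[0.4,[0,9.5,0],[0,0,0]]]';python3 - <<'E'
from h import *
delta([455.4,227.7,43],95.5)
E
python3 -m jog '[[0,[0,0,0],[0,0,0]],[0,[0,0,0],[0,0,0]],[0,[0,0,0],[0,0,0]],[0,[0,0,0],[0,0,0]],[0,[0,0,0],[0,0,0]]]'; python3 - <<'E'
from h import *
delta([451,121.6,43],97.86)
E
```

```text
t: 31.25
ee_pos: [456.6, 229.1, 46.0]
orientation: [-1.569, -0.072, 0.069]
ft_force: [-0.4, 0.9, 0.9]
width: 35.0
at [456.6 229.1  46. ] yaw 95.1 tilt [ 0.002  0.001 -1.   ] w 35.0 F [-0.4  0.9  0.9] t 31.2 -> shift [-0.13  0.3  -0.13] turn y -0.007
t: 31.75
ee_pos: [455.8, 228.3, 45.4]
orientation: [-1.57, -0.071, 0.071]
ft_force: [1.0, -4.3, 5.9]
width: 7.6
at [455.8 228.3  45.4] yaw 95.2 tilt [ 0.001 -0.001 -1.   ] w 7.6 F [ 1.  -4.3  5.9] t 31.8 -> shift [ -1.44   0.24 -10.58] turn y -0.047
```

```bash
python3 -m jog '[[0,[-0.1,0,-0.5],[0,-0.005,0]],[0,[-0.3,0,-1.5],[0,-0.012,0]],[0,[-0.5,0,-3],[0,-0.02,0]],[0,[-0.8,0,-4.8],[0,-0.027,0]],[0,[-1,0,-6.6],[0,-0.034,0]],[0,[-1.2,0,-8.4],[0,-0.04,0]],[0,[-1.4,0,-10],[0,-0.047,0]],[0,[-1.4,0,-10.6],[0,-0.047,0]]]'; python3 -m jog '[[0,[0,0,0],[0,0,0]],[0,[0,0,0],[0,0,0]]]';python3 - <<'E'
from h import *
delta([451,121.6,45],97.86)
d=snap('top','t20'); d2=snap('wrist','w20'); snap('side','s20')
W=pts(d); z=W[...,2]
k=((z>22)&(z<36)&(W[...,0]>360)&(W[...,0]<580)&(W[...,1]>-135)&(W[...,1]<200)).astype(np.uint8)
n,l,s,ce=cv2.connectedComponentsWithStats(k); i=1+s[1:,4].argmax(); print(s[i],rect(W[l==i]))
E
```

```text
t: 32.55
ee_pos: [451.6, 121.6, 45.4]
orientation: [-1.567, -0.107, 0.105]
ft_force: [-1.0, 7.3, 3.1]
width: 8.0
t: 32.75
ee_pos: [451.7, 121.1, 45.4]
orientation: [-1.569, -0.108, 0.106]
ft_force: [1.1, -6.6, 8.2]
width: 7.8
at [451.7 121.1  45.4] yaw 97.8 tilt [ 0.001 -0.001 -1.   ] w 7.8 F [ 1.1 -6.6  8.2] t 32.8 -> shift [-0.06  0.04  0.06] turn y -0.001
[313 224  89  42 604] (((504.2952575683594, -15.996368408203125), (79.96057891845703, 194.55520629882812), 7.755847454071045), [[451.6000061035156, 75.0], [477.79998779296875, -117.80000305175781], [557.0, -107.0], [530.7999877929688, 85.80000305175781]])
```

View pics/t20.png

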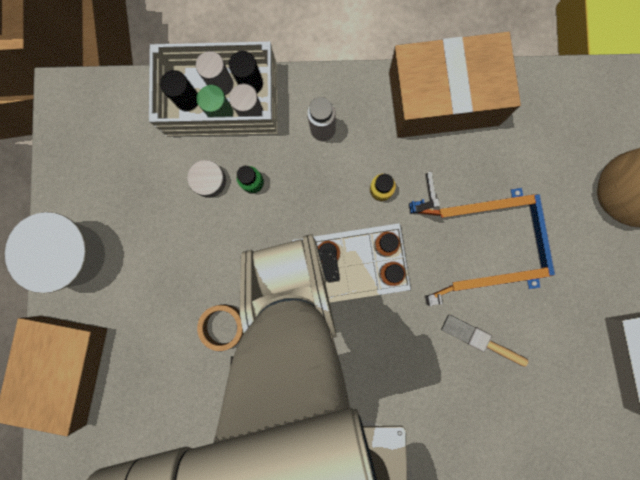

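View pics/w20.png

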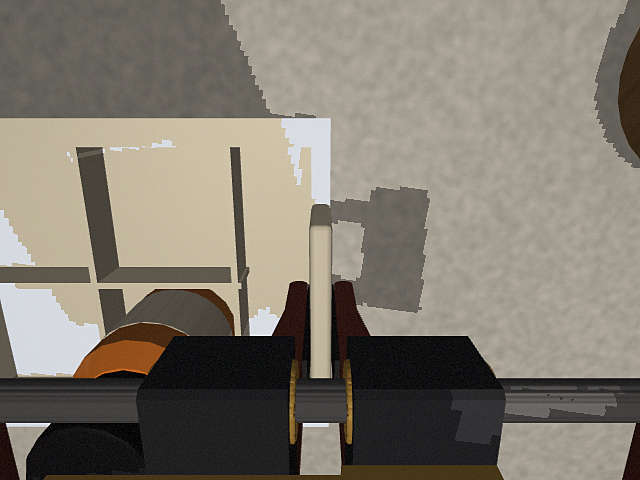

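The tray follows straight and is on the runner axis to within 1 mm. I slide it to the mouth.

```bash
python3 -m jog '[[0,[0,0,-0.6],[0,0,0]],[0,[0,0,-1.8],[0,0,0]],[0,[0,0,-3.2],[0,0,0]],[0,[0,0,-4.8],[0,0,0]],[0,[0,0,-6.4],[0,0,0]],[0,[0,0,-8],[0,0,0]],[0,[0,0,-9.2],[0,0,0]],[0,[0,0,-10],[0,0,0]]]'; python3 -m jog '[[0,[0,0,-0.6],[0,0,0]],[0,[0,0,-1.6],[0,0,0]],[0,[0,0,-2.6],[0,0,0]],[0,[0,0,-3.6],[0,0,0]],[0,[0,0,-4.4],[0,0,0]],[0,[0,0,-5],[0,0,0]],[0,[0,0,-5],[0,0,0]]]';python3 - <<'E'
from h import *
delta([492.1,-176.1,45],97.86)
d=snap('top','t21')
c=d['color'][:,:,::-1]
cv2.imwrite('pics/t21c.png',cv2.resize(c[170:320,280:570],None,fx=2.5,fy=2.5,interpolation=cv2.INTER_CUBIC))
E
```

```text
t: 33.7
ee_pos: [465.0, 22.9, 45.4]
orientation: [-1.567, -0.107, 0.105]
ft_force: [-0.1, 11.0, 8.5]
width: 8.1
t: 34.4
ee_pos: [471.6, -26.8, 45.4]
orientation: [-1.568, -0.107, 0.106]
ft_force: [-2.3, 1.4, 7.3]
width: 8.1
at [471.6 -26.8  45.4] yaw 97.8 tilt [ 0.001  0.    -1.   ] w 8.1 F [-2.3  1.4  7.3] t 34.4 -> shift [  0.02   0.03 -15.07] turn y -0.002
```

View pics/t21c.png

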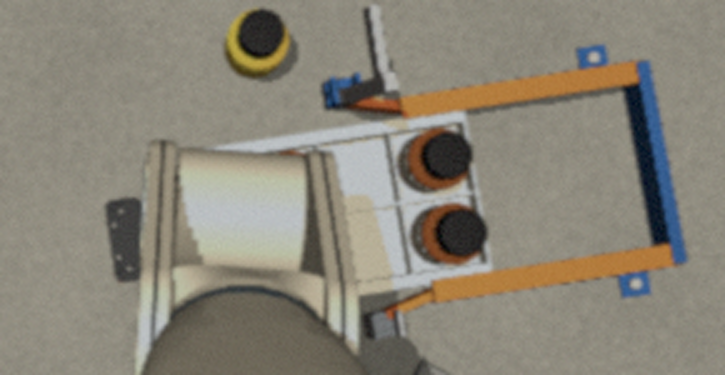

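```bash
python3 -m jog '[[0,[0,0,-0.6],[0,0,0]],[0,[0,0,-1.6],[0,0,0]],[0,[0,0,-2.8],[0,0,0]],[0,[0,0,-4.2],[0,0,0]],[0,[0,0,-5.6],[0,0,0]],[0,[0,0,-7],[0,0,0]],[0,[0,0,-8.2],[0,0,0]],[0,[0,0,-9],[0,0,0]]]'; python3 -m jog '[[0,[0,0,0],[0,0,0]]]';python3 - <<'E'
from h import *
delta([492.1,-176.1,45],97.86)
d=snap('side','s22'); c=d['color'][:,:,::-1]
cv2.imwrite('pics/s22c.png',cv2.resize(c[60:310,220:500],None,fx=2.4,fy=2.4,interpolation=cv2.INTER_CUBIC))
E
```

```text
t: 35.25
ee_pos: [483.3, -115.3, 45.4]
orientation: [-1.566, -0.106, 0.106]
ft_force: [-1.2, 13.1, 11.9]
width: 7.8
t: 35.35
ee_pos: [483.5, -116.2, 45.4]
orientation: [-1.568, -0.106, 0.106]
ft_force: [-1.9, 1.8, 8.3]
width: 8.2
at [ 483.5 -116.2   45.4] yaw 97.8 tilt [ 0.  0. -1.] w 8.2 F [-1.9  1.8  8.3] t 35.4 -> shift [ 0.04  0.03 -6.05] turn y -0.002
```

View pics/s22c.png

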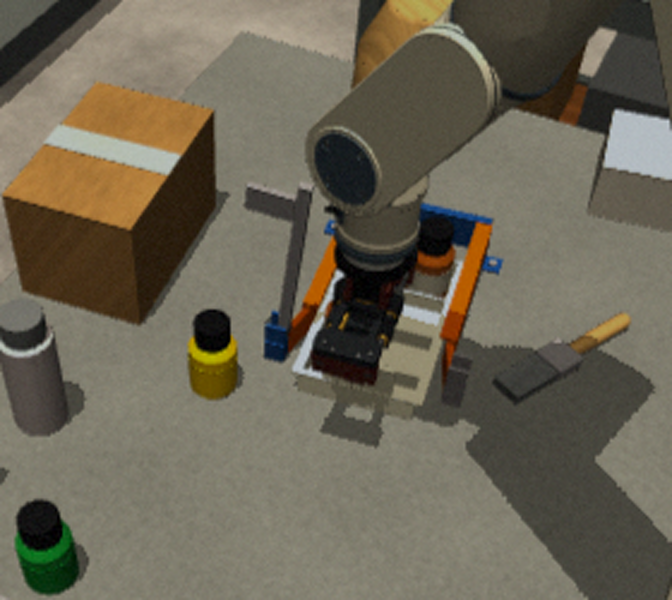

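```bash
python3 - <<'E'
from h import *
for f in ('s22',):
    W=pts(dict(np.load('pics/%s.npz'%f)))
    X=np.array([.1368,-.9906]);Y=np.array([.9906,.1368]); o=np.array([508.1,-292])
    x=(W[...,:2]-o)@X; y=(W[...,:2]-o)@Y; z=W[...,2]
    for lo in range(110,420,20):
        for nm,q in (('arm',(z>lo)&(z<lo+20)&(y<93)&(y>0)&(x>-300)&(x<60)),('bar',(z>lo)&(z<lo+20)&(y>93)&(y<190)&(x>-160)&(x<-105))):
            if q.sum()>3: print(lo,nm,q.sum(),'x',x[q].min().round(),x[q].max().round(),'y',y[q].min().round(),y[q].max().round())
E
```

```text
110 arm 30 x -259.0 -130.0 y 1.0 93.0
110 bar 18 x -139.0 -134.0 y 93.0 101.0
130 arm 129 x -263.0 -129.0 y 0.0 93.0
130 bar 15 x -138.0 -134.0 y 93.0 99.0
150 arm 303 x -267.0 -131.0 y 0.0 91.0
150 bar 13 x -138.0 -133.0 y 93.0 98.0
170 arm 145 x -267.0 -128.0 y 0.0 93.0
170 bar 7 x -138.0 -135.0 y 94.0 98.0
190 arm 47 x -196.0 -132.0 y 2.0 93.0
190 bar 47 x -138.0 -131.0 y 93.0 146.0
210 arm 136 x -216.0 -129.0 y 0.0 92.0
210 bar 137 x -139.0 -130.0 y 94.0 147.0
230 arm 104 x -218.0 -125.0 y 0.0 93.0
230 bar 63 x -139.0 -126.0 y 95.0 145.0
250 arm 110 x -218.0 -138.0 y 0.0 83.0
270 arm 112 x -217.0 -199.0 y 0.0 47.0
290 arm 14 x -217.0 -204.0 y 1.0 39.0
310 arm 114 x -243.0 -220.0 y 0.0 53.0
330 arm 203 x -245.0 -213.0 y 0.0 65.0
350 arm 237 x -245.0 -213.0 y 0.0 66.0
370 arm 238 x -247.0 -216.0 y 0.0 63.0
390 arm 194 x -243.0 -218.0 y 0.0 51.0
410 arm 142 x -243.0 -226.0 y 0.0 38.0
```

The arm clears the bar: it is under 50 mm wide below z = 300, and the bar is at 93 mm. I'll do the final slide slowly.

```bash
python3 -m jog '[[0,[0,0,-0.6],[0,0,0]],[0,[0,0,-1.4],[0,0,0]],[0,[0,0,-2.2],[0,0,0]],[0,[0,0,-3.1],[0,0,0]],[0,[0,0,-4],[0,0,0]],[0,[0,0,-4.8],[0,0,0]],[0,[0,0,-5.3],[0,0,0]],[0,[0,0,-5.5],[0,0,0]]]'; python3 -c "
from h import *
delta([492.1,-176.1,45],97.86)"; python3 -m jog '[[0,[0,0,-0.1],[0,0,0]],[0,[0,0,-0.2],[0,0,0]],[0,[0,0,-0.3],[0,0,0]],[0,[0,0,-0.4],[0,0,0]]]'; python3 -c "
from h import *
delta([492.1,-176.1,45],97.86)"
```

```text
t: 36.2
ee_pos: [490.5, -169.1, 45.4]
orientation: [-1.566, -0.105, 0.107]
ft_force: [-1.5, 13.8, 12.6]
width: 7.8
at [ 490.5 -169.1   45.4] yaw 97.7 tilt [-0.001  0.002 -1.   ] w 7.8 F [-1.5 13.8 12.6] t 36.2 -> shift [ 0.07  0.04 -0.71] turn y -0.002
t: 36.6
ee_pos: [490.8, -172.6, 45.4]
orientation: [-1.566, -0.105, 0.107]
ft_force: [-1.4, 13.0, 11.8]
width: 8.3
at [ 490.8 -172.6   45.4] yaw 97.8 tilt [-0.001  0.003 -1.   ] w 8.3 F [-1.4 13.  11.8] t 36.6 -> shift [ 0.08  0.03 -0.37] turn y -0.002
```

```bash
python3 -m jog '[[0,[0,0,-0.1],[0,0,0]],[0,[0,0,-0.2],[0,0,0]],[0,[0,0,-0.3],[0,0,0]]]'; python3 -m jog '[[0,[0,0,-0.1],[0,0,0]],[0,[0,0,-0.2],[0,0,0]],[0,[0,0,-0.3],[0,0,0]]]'; python3 -m jog '[[0,[0,0,0],[0,0,0]]]';  python3 -c "
from h import *
delta([492.1,-176.1,45],97.86)"
```

```text
t: 36.9
ee_pos: [491.3, -175.5, 45.3]
orientation: [-1.565, -0.105, 0.108]
ft_force: [-1.2, 11.7, 13.1]
width: 7.4
t: 37.2
ee_pos: [491.6, -178.3, 45.3]
orientation: [-1.565, -0.105, 0.107]
ft_force: [-1.1, 20.0, 15.1]
width: 7.7
t: 37.3
ee_pos: [491.6, -178.3, 45.4]
orientation: [-1.565, -0.105, 0.108]
ft_force: [-1.8, 14.7, 13.3]
width: 7.8
at [ 491.6 -178.3   45.4] yaw 97.8 tilt [-0.002  0.003 -1.   ] w 7.8 F [-1.8 14.7 13.3] t 37.3 -> shift [0.08 0.04 0.21] turn y -0.002
```

```bash
python3 -m jog '[[0,[0,0,-0.1],[0,0,0]],[0,[0,0,-0.2],[0,0,0]]]'; python3 -m jog '[[0,[0,0,-0.1],[0,0,0]],[0,[0,0,-0.1],[0,0,0]]]';python3 -c "
from h import *
delta([492.1,-176.1,45],97.86)
d=snap('top','t23');c=d['color'][:,:,::-1]
cv2.imwrite('pics/t23c.png',cv2.resize(c[170:320,380:570],None,fx=4,fy=4,interpolation=cv2.INTER_CUBIC))"
```

```text
t: 37.5
ee_pos: [491.6, -178.4, 45.3]
orientation: [-1.562, -0.104, 0.107]
ft_force: [0.9, 30.9, 17.7]
width: 7.9
t: 37.7
ee_pos: [491.5, -178.4, 45.3]
orientation: [-1.561, -0.103, 0.108]
ft_force: [1.6, 31.0, 17.5]
width: 8.2
at [ 491.5 -178.4   45.3] yaw 97.7 tilt [-0.003  0.007 -1.   ] w 8.2 F [ 1.6 31.  17.5] t 37.7 -> shift [0.09 0.03 0.22] turn y -0.003
```

View pics/t23c.png

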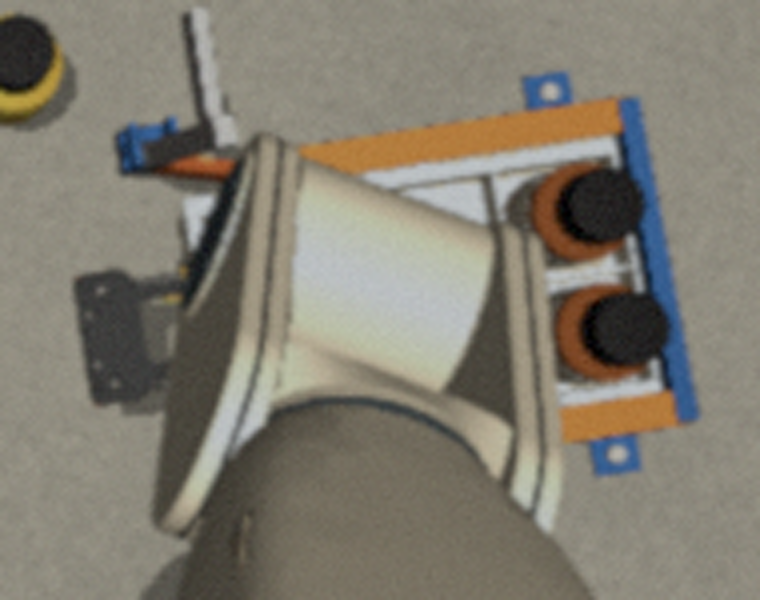

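The tray is home: force rose to 31 N with no further motion. I relax slightly, release and go up.

```bash
python3 -m jog '[[0,[0,0,0.15],[0,0,0]],[0.35,[0,0,0.15],[0,0,0]],[0.35,[0,0,0.15],[0,0,0]],[0.35,[0,0,0.15],[0,0,0]],[0.35,[0,-4,0.15],[0,0,0]],[0.35,[0,-9,0.15],[0,0,0]],[0.35,[0,-14,0.15],[0,0,0]],[0.35,[0,-19,0.15],[0,0,0]]]';python3 -m jog '[[0.35,[0,-5,0],[0,0,0]],[0.35,[0,-5,0],[0,0,0]],[0.35,[0,-5,0],[0,0,0]]]'; python3 - <<'E'
from h import *
delta([634,-141.5,320],97.86); print(ctrl.get_obs()['qpos'].round(2))
snap('side','s24'); snap('wrist','w24')
E
```

```text
t: 38.55
ee_pos: [492.1, -182.1, 236.5]
orientation: [-1.568, -0.106, 0.107]
ft_force: [1.3, -0.6, 0.3]
width: 30.6
t: 38.85
ee_pos: [493.0, -182.4, 285.8]
orientation: [-1.569, -0.108, 0.105]
ft_force: [0.1, -0.2, -0.1]
width: 30.5
at [ 493.  -182.4  285.8] yaw 97.8 tilt [ 0.003 -0.001 -1.   ] w 30.5 F [ 0.1 -0.2 -0.1] t 38.9 -> shift [14.53 -3.39  2.14] turn y -0.002
[-0.38  0.2   1.79 -0.    1.15 -2.08]
```

View pics/w24.png

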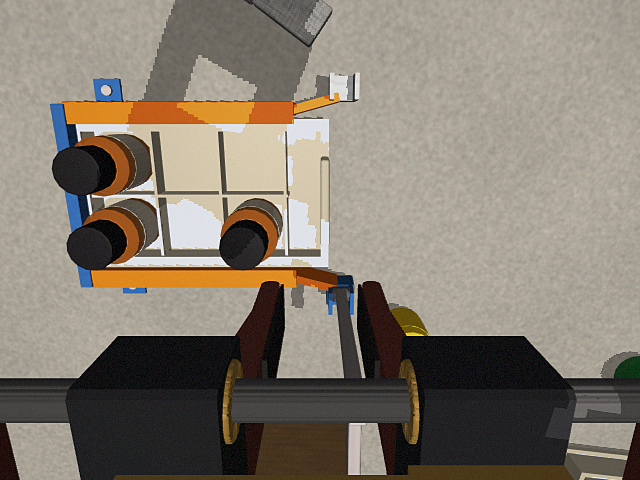

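View pics/s24.png

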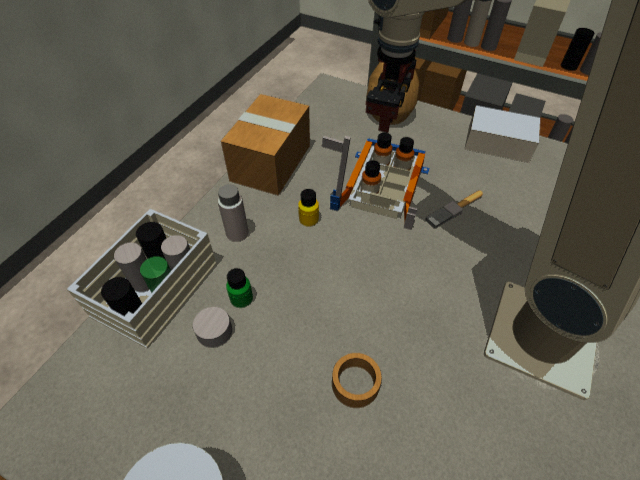

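Tray home with the latch still upright. I re-grip the tab.

```bash
python3 -m jog '[[0.4,[4,0,1],[0,0,0]],[0.4,[9,0,2],[0,0,0]],[0.4,[14.5,-0.5,2.1],[0,0,0]],[0.4,[14.5,-0.5,2.1],[0,0,0]],[0.4,[14.5,-0.5,2.1],[0,0,0]],[0.4,[14.5,-0.5,2.1],[0,0,0]]]'; python3 - <<'E'
from h import *
delta([634.4,-141.7,193.6],97.86)
d=snap('wrist','w25')
W=pts(d); o=np.array([508.1,-292]);X=np.array([.1368,-.9906]);Y=np.array([.9906,.1368])
x=(W[...,:2]-o)@X; y=(W[...,:2]-o)@Y; z=W[...,2]
k=(x<-110)&(x>-160)&(y>60)&(y<190)&(z>150)&(z<255)
print(k.sum()); 
for lo in range(60,190,10):
    q=k&(y>=lo)&(y<lo+10)
    if q.sum(): print(lo,q.sum(),np.median(x[q]).round(1),np.median(z[q]).round(1),z[q].max().round(1))
E
```

```text
t: 39.55
ee_pos: [631.6, -141.4, 287.8]
orientation: [-1.567, -0.104, 0.11]
ft_force: [-0.3, -0.3, 0.7]
width: 35.2
at [ 631.6 -141.4  287.8] yaw 97.8 tilt [-0.004  0.001 -1.   ] w 35.2 F [-0.3 -0.3  0.7] t 39.5 -> shift [ 0.31  9.42 -0.08] turn y -0.001
2040
70 124 -132.6 247.7 249.6
80 456 -132.6 248.4 250.6
90 237 -132.5 231.3 250.0
100 287 -132.5 231.8 233.6
110 280 -132.5 232.7 234.6
120 276 -132.4 233.4 235.6
130 255 -132.4 234.3 236.4
140 125 -132.4 234.8 236.2
```

View pics/w25.png

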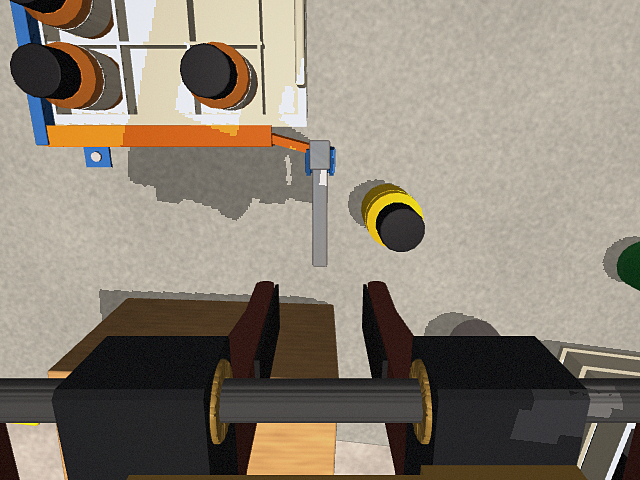

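The bar leans at about 1.485 rad, so the tab grip point is near (617,-143,218).

```bash
python3 -m jog '[[0.4,[-1.5,0,0],[0,0,0]],[0.4,[-1.5,3,0],[0,0,0]],[0.4,[-1.5,6,0],[0,0,0]],[0.4,[-1.5,8.4,0],[0,0,0]],[0.4,[-1.5,8.4,0],[0,0,0]],[0.4,[-1.5,8.4,0],[0,0,0]]]'; python3 - <<'E'
from h import *
delta([617,-143,199],97.86)
d=snap('wrist','w26')
E
```

```text
t: 40.2
ee_pos: [617.8, -143.8, 206.3]
orientation: [-1.568, -0.106, 0.107]
ft_force: [-0.7, 0.2, 0.4]
width: 34.8
at [ 617.8 -143.8  206.3] yaw 97.8 tilt [-0.001  0.    -1.   ] w 34.8 F [-0.7  0.2  0.4] t 40.2 -> shift [-0.07  0.73  0.09] turn y -0.002
```

View pics/w26.png

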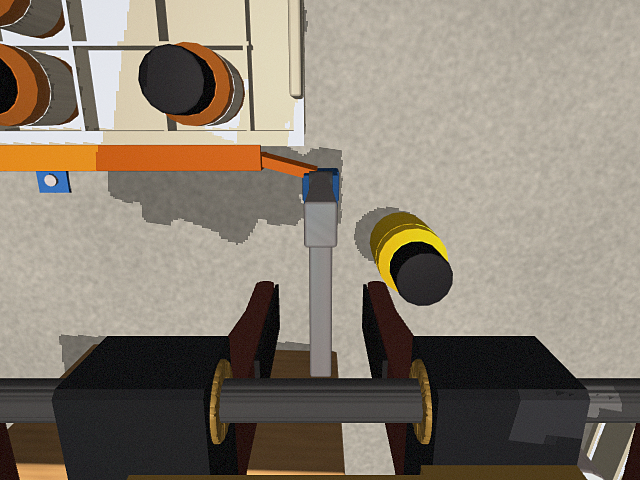

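Now lower 6 mm and close.

```bash
python3 -m jog '[[0.4,[0,0.7,0],[0,0,0]],[0.4,[0,0.7,0],[0,0,0]],[0,[0,0.7,0],[0,0,0]],[0,[0,0.7,0],[0,0,0]],[0,[0,0.7,0],[0,0,0]],[0,[0,0.7,0],[0,0,0]],[0,[0,0.7,0],[0,0,0]]]'; python3 -c "
from h import *
delta([617,-143,199],97.86)
s=lambda t:175*np.cos(t)-42*np.sin(t)
h=lambda t:40+175*np.sin(t)+42*np.cos(t)
t0=1.485
for t in list(np.arange(t0,.05,-.07))+[0.08,0.04,0,-.03]: print('%.3f  x %.2f y %.2f'%(t,-(s(t)-s(t0))/10,-(h(t)-h(t0))/10))"
```

```text
t: 40.95
ee_pos: [618.8, -143.7, 199.0]
orientation: [-1.569, -0.107, 0.107]
ft_force: [0.7, -2.1, 0.2]
width: 8.0
at [ 618.8 -143.7  199. ] yaw 97.8 tilt [ 0.    -0.001 -1.   ] w 8.0 F [ 0.7 -2.1  0.2] t 41.0 -> shift [-0.16 -0.    0.09] turn y -0.001
1.485  x -0.00 y -0.00
1.415  x -1.25 y -0.14
1.345  x -2.51 y -0.20
1.275  x -3.77 y -0.17
1.205  x -5.02 y -0.05
1.135  x -6.26 y 0.16
1.065  x -7.49 y 0.45
0.995  x -8.69 y 0.83
0.925  x -9.86 y 1.29
0.855  x -11.00 y 1.83
0.785  x -12.10 y 2.46
0.715  x -13.15 y 3.15
0.645  x -14.14 y 3.92
0.575  x -15.09 y 4.75
0.505  x -15.97 y 5.65
0.435  x -16.79 y 6.61
0.365  x -17.53 y 7.63
0.295  x -18.21 y 8.69
0.225  x -18.81 y 9.80
0.155  x -19.33 y 10.94
0.085  x -19.77 y 12.12
0.080  x -19.79 y 12.21
0.040  x -20.00 y 12.90
0.000  x -20.18 y 13.60
-0.030  x -20.30 y 14.12
```

```bash
python3 -m jog '[[0,[-1.25,-0.15,0],[0,0,0]],[0,[-2.5,-0.2,0],[0,0,0]],[0,[-3.8,-0.15,0],[0,0,0]],[0,[-5,-0.05,0],[0,0,0]],[0,[-6.25,0.15,0],[0,0,0]],[0,[-7.5,0.45,0],[0,0,0]],[0,[-8.7,0.85,0],[0,0,0]],[0,[-9.85,1.3,0],[0,0,0]]]'; python3 -m jog '[[0,[-1.15,0.55,0],[0,0,0]],[0,[-2.25,1.15,0],[0,0,0]],[0,[-3.3,1.85,0],[0,0,0]],[0,[-4.3,2.65,0],[0,0,0]],[0,[-5.25,3.45,0],[0,0,0]],[0,[-6.1,4.35,0],[0,0,0]],[0,[-6.95,5.3,0],[0,0,0]],[0,[-7.7,6.35,0],[0,0,0]]]'; python3 -c "
from h import *
o=ctrl.get_obs();print(o['moment'],o['ft_force']); s0=588.9
snap('side','s27');snap('wrist','w27')
delta([417,-170,63],97.86)"
```

```text
t: 41.75
ee_pos: [520.2, -157.2, 186.9]
orientation: [-1.569, -0.108, 0.106]
ft_force: [1.2, -0.9, 8.3]
width: 7.6
t: 42.55
ee_pos: [442.3, -167.7, 122.5]
orientation: [-1.569, -0.106, 0.109]
ft_force: [-3.8, -7.0, 8.9]
width: 8.1
[-0.81741377 -0.01636985 -0.05841002] [-3.77069232 -6.96590558  8.91156719]
at [ 441.3 -167.8  121.4] yaw 97.8 tilt [-0.004 -0.001 -1.   ] w 8.0 F [-2.4 -9.8 -0.4] t 42.6 -> shift [-2.41  5.85  0.12] turn y -0.001
```

View pics/w27.png

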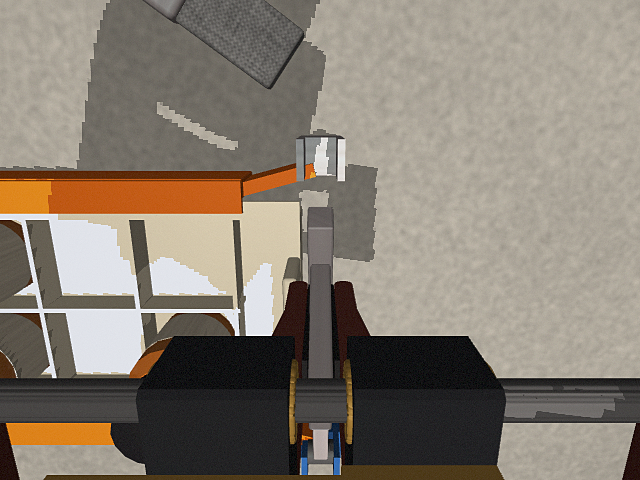

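```bash
python3 -m jog '[[0,[-0.65,1.05,0],[0,0,0]],[0,[-1.25,2.15,0],[0,0,0]],[0,[-1.8,3.3,0],[0,0,0]],[0,[-2.2,4.4,0],[0,0,0]],[0,[-2.45,5.2,0],[0,0,0]],[0,[-2.5,5.5,0],[0,0,0]],[0,[-2.6,5.8,0],[0,0,0]]]'; python3 -c "
from h import *
delta([415.5,-169.5,63],97.86)"; python3 -m jog '[[0,[-0.05,0.2,0],[0,0,0]],[0,[-0.05,0.4,0],[0,0,0]],[0,[-0.05,0.4,0],[0,0,0]]]'; python3 -c "
from h import *
delta([415.5,-169.5,63],97.86)"
```

```text
t: 43.35
ee_pos: [416.3, -171.2, 64.2]
orientation: [-1.568, -0.105, 0.11]
ft_force: [-5.7, -9.3, 6.7]
width: 7.7
at [ 416.3 -171.2   64.2] yaw 97.8 tilt [-0.003 -0.    -1.   ] w 7.7 F [-5.7 -9.3  6.7] t 43.4 -> shift [-0.06  0.12  0.18] turn y -0.001
t: 43.65
ee_pos: [415.4, -171.3, 60.1]
orientation: [-1.568, -0.104, 0.111]
ft_force: [-7.3, -12.8, 3.3]
width: 7.9
at [ 415.4 -171.3   60.1] yaw 97.8 tilt [-0.004 -0.    -1.   ] w 7.9 F [ -7.3 -12.8   3.3] t 43.6 -> shift [ 0.04 -0.29  0.18] turn y -0.000
```

```bash
python3 -m jog '[[0,[0,0.15,0],[0,0,0]],[0,[0,0.3,0],[0,0,0]],[0,[0,0.3,0],[0,0,0]]]'; python3 -c "
from h import *
snap('side','s28');d=snap('wrist','w28')
c=dict(np.load('pics/s28.npz'))['color'][:,:,::-1]
cv2.imwrite('pics/s28c.png',cv2.resize(c[110:240,310:450],None,fx=4.5,fy=4.5,interpolation=cv2.INTER_CUBIC))
delta([415.5,-169.5,63],97.86)"
```

```text
t: 43.95
ee_pos: [414.9, -171.4, 57.1]
orientation: [-1.568, -0.104, 0.111]
ft_force: [-7.8, -13.6, 4.0]
width: 7.8
at [ 414.9 -171.3   57.1] yaw 97.8 tilt [-0.005 -0.    -1.   ] w 8.1 F [ -8.2 -13.1   4.6] t 44.0 -> shift [ 0.08 -0.59  0.17] turn y -0.000
```

View pics/s28c.png

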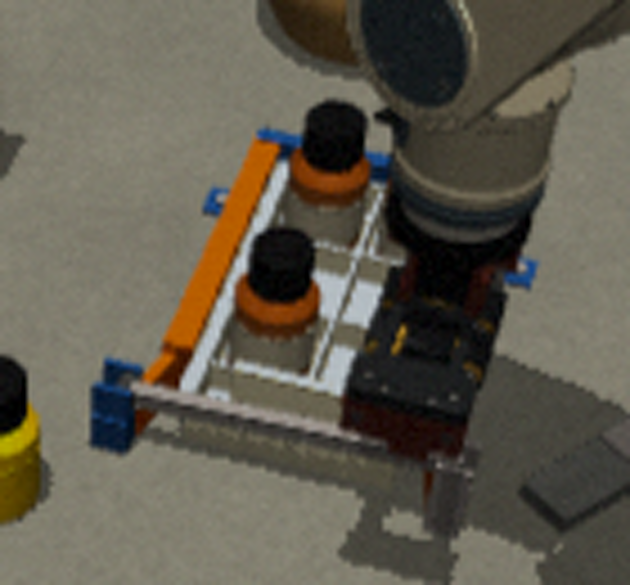

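View pics/w28.png

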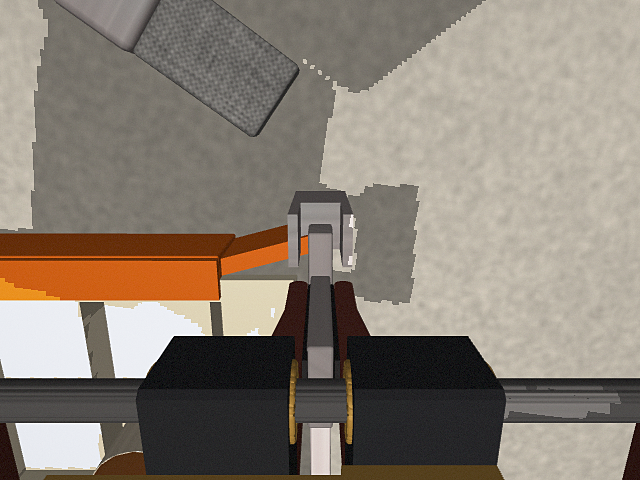

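```bash
cat >> h.py <<'E'
def bar(d):
    W=pts(d); o=np.array([508.1,-292]);X=np.array([.1368,-.9906]);Y=np.array([.9906,.1368])
    x=(W[...,:2]-o)@X; y=(W[...,:2]-o)@Y; z=W[...,2]
    for lo in range(-125,100,10):
        q=(abs(x+133)<4)&(y>=lo)&(y<lo+10)&(z>25)&(z<120)
        if q.sum()>4: print(lo+5,q.sum(),np.median(x[q]).round(1),'z',np.median(z[q]).round(1),z[q].max().round(1))
E
python3 - <<'E'
from h import *
bar(dict(np.load('pics/w28.npz')));print();bar(dict(np.load('pics/s28.npz')))
E
```

```text
-110 721 -132.9 z 34.5 60.7
-100 466 -132.9 z 58.7 60.6
-90 1997 -132.8 z 88.3 112.4
-80 759 -133.1 z 110.7 114.3
-70 7 -136.9 z 105.0 105.4
-60 120 -132.8 z 109.5 110.8
-10 144 -133.2 z 53.9 55.0
0 263 -132.8 z 53.4 54.8
10 250 -133.0 z 53.0 54.2
20 92 -133.2 z 52.4 53.9

-100 5 -135.1 z 56.2 58.8
-90 10 -136.1 z 52.1 59.4
-80 5 -136.5 z 46.0 51.1
-60 9 -136.4 z 50.9 59.5
-50 10 -134.1 z 50.8 56.6
-40 13 -134.1 z 53.0 56.5
-30 12 -135.9 z 51.8 55.4
-20 17 -134.0 z 52.2 55.9
-10 14 -133.7 z 50.3 55.8
0 18 -134.2 z 50.6 55.2
10 14 -135.3 z 50.8 54.0
20 13 -134.5 z 48.4 55.9
30 13 -133.6 z 50.0 54.2
40 15 -135.8 z 48.1 53.0
50 15 -134.8 z 47.7 54.2
60 15 -134.8 z 47.1 52.2
70 18 -134.7 z 42.9 51.3
80 15 -135.5 z 45.9 51.7
90 18 -134.3 z 44.8 50.8
100 7 -132.1 z 47.1 48.5
```

About 0.055 rad remains, roughly 10 mm at the tab. I keep lowering.

```bash
python3 -m jog '[[0,[0,0.2,0],[0,0,0]],[0,[0,0.4,0],[0,0,0]],[0,[0,0.6,0],[0,0,0]],[0,[0,0.6,0],[0,0,0]]]'; python3 -m jog '[[0,[0,0.2,0],[0,0,0]],[0,[0,0.4,0],[0,0,0]],[0,[0,0.4,0],[0,0,0]]]'; python3 -c "
from h import *
delta([415.5,-169.5,50],97.86); bar(snap('wrist','w29'))"
```

```text
t: 44.45
ee_pos: [414.5, -171.4, 51.0]
orientation: [-1.568, -0.103, 0.112]
ft_force: [-9.9, -16.1, 3.4]
width: 8.0
t: 44.75
ee_pos: [414.4, -171.4, 47.2]
orientation: [-1.568, -0.103, 0.112]
ft_force: [-12.1, -15.7, 7.6]
width: 8.0
at [ 414.4 -171.4   47.2] yaw 97.9 tilt [-0.006 -0.    -1.   ] w 8.0 F [-12.1 -15.7   7.6] t 44.8 -> shift [ 0.14 -0.28  0.18] turn y -0.000
-110 657 -132.9 z 34.6 49.7
-100 469 -132.9 z 47.8 50.1
-90 2050 -132.9 z 83.9 103.0
-80 693 -132.9 z 101.0 104.7
-70 6 -136.9 z 95.4 96.3
-20 67 -133.3 z 48.2 49.7
-10 316 -132.8 z 48.1 49.6
0 296 -132.8 z 48.0 49.5
10 202 -132.8 z 48.0 49.4
```

```bash
python3 -m jog '[[0,[0,0.1,0],[0,0,0]],[0,[0,0.2,0],[0,0,0]],[0,[0,0.2,0],[0,0,0]]]'; python3 -c "
from h import *
delta([415.5,-169.5,50],97.86)"; python3 -m jog '[[0,[0,0.15,0],[0,0,0]],[0,[0,0.15,0],[0,0,0]]]'
```

```text
t: 45.1
ee_pos: [414.5, -171.5, 46.7]
orientation: [-1.568, -0.103, 0.112]
ft_force: [-16.0, -13.0, 34.1]
width: 7.7
at [ 414.5 -171.5   46.7] yaw 97.9 tilt [-0.006 -0.    -1.   ] w 7.7 F [-16.  -13.   34.1] t 45.1 -> shift [ 0.13 -0.33  0.18] turn y -0.000
t: 45.3
ee_pos: [414.6, -171.5, 46.3]
orientation: [-1.568, -0.104, 0.112]
ft_force: [-19.5, -11.0, 49.1]
width: 8.3
```

The bar is seated at 49 N. I relax the preload, open a little and rise.

```bash
python3 -m jog '[[0,[0,-0.25,0],[0,0,0]],[0,[0,-0.25,0],[0,0,0]],[0.2,[0,-0.25,0],[0,0,0]],[0.2,[0,-0.25,0],[0,0,0]],[0.2,[0,-0.25,0],[0,0,0]],[0.2,[0,-3,0],[0,0,0]],[0.2,[0,-7,0],[0,0,0]],[0.2,[0,-11,0],[0,0,0]]]'; python3 -m jog '[[0.2,[0,-5,0],[0,0,0]],[0.2,[4,-12,0],[0,0,0]],[0.2,[4,-16,0],[0,0,0]],[0.2,[4,-16,0],[0,0,0]],[0.2,[4,-16,0],[0,0,0]]]'; python3 -c "
from h import *
delta([415.5,-169.5,50],97.86); bar(snap('wrist','w30')); snap('top','t30');snap('side','s30')"
```

```text
t: 46.1
ee_pos: [416.7, -170.1, 154.1]
orientation: [-1.566, -0.104, 0.11]
ft_force: [0.4, -1.1, -0.1]
width: 17.4
t: 46.6
ee_pos: [459.3, -165.6, 316.3]
orientation: [-1.57, -0.111, 0.104]
ft_force: [-0.0, -0.7, -0.5]
width: 17.4
at [ 459.3 -165.6  316.3] yaw 97.8 tilt [ 0.004 -0.002 -1.   ] w 17.4 F [-0.  -0.7 -0.5] t 46.6 -> shift [-4.5  26.62  0.27] turn y -0.000
-110 80 -133.4 z 34.4 48.6
-100 88 -133.4 z 48.0 51.1
-90 110 -132.9 z 75.5 102.3
-80 107 -132.9 z 100.7 103.1
-70 99 -132.9 z 101.0 103.0
-60 54 -132.9 z 101.0 102.5
-50 64 -133.4 z 48.1 50.3
-40 77 -132.8 z 47.8 50.0
-30 66 -132.8 z 47.8 49.8
-20 65 -132.8 z 48.2 50.2
-10 67 -132.8 z 47.9 49.5
0 63 -132.8 z 48.0 50.0
10 63 -132.8 z 48.0 50.3
20 63 -132.8 z 48.2 49.9
30 62 -132.8 z 48.2 49.4
40 60 -132.8 z 47.9 49.9
50 59 -132.8 z 48.0 50.1
60 62 -132.8 z 48.1 50.0
70 57 -132.8 z 47.9 49.6
80 59 -132.8 z 48.1 50.1
90 55 -132.8 z 48.1 49.6
100 57 -132.8 z 48.6 50.5
```

View pics/w30.png

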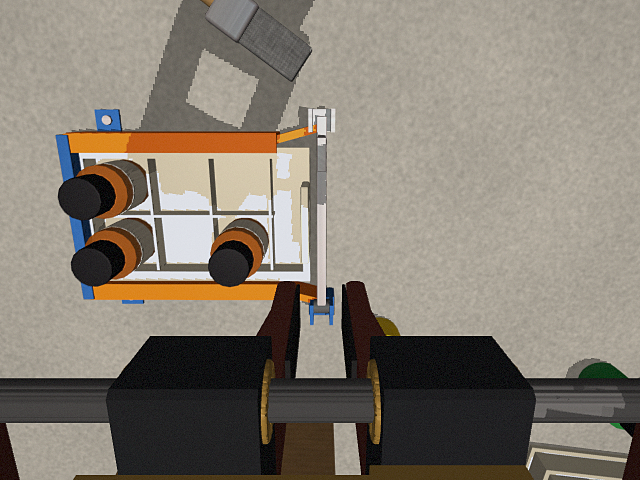

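View pics/s30.png

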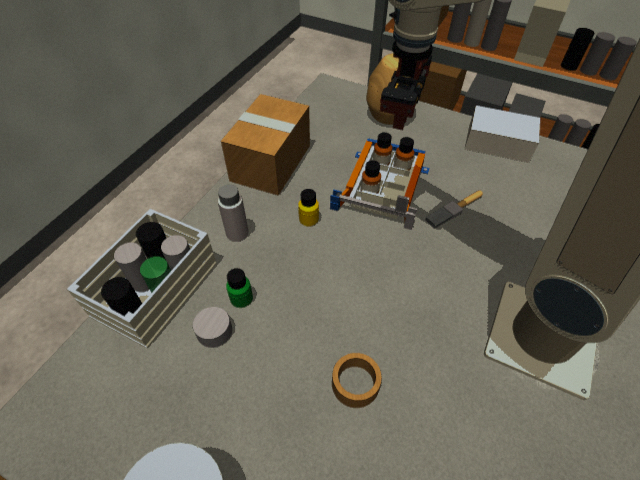

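```bash
python3 - <<'E'
from h import *
o=np.array([508.1,-292]);X=np.array([.1368,-.9906]);Y=np.array([.9906,.1368])
for f in ('w24','w30'):
    d=dict(np.load('pics/%s.npz'%f)); W=pts(d)
    x=(W[...,:2]-o)@X; y=(W[...,:2]-o)@Y; z=W[...,2]; hsv=cv2.cvtColor(d['color'],cv2.COLOR_RGB2HSV)
    p=(z>64)&(z<75)&(abs(y)<42)&(x<-100)&(x>-130); print(f,'plate x',np.percentile(x[p],[2,50,98]).round(1),'y',np.percentile(y[p],[1,99]).round(1))
    r=(z>26)&(z<34)&(x>0)&(abs(y)<68); print('rim max x',np.percentile(x[r],[98,99.5]).round(1))
    b=(hsv[...,0]>100)&(hsv[...,0]<125)&(hsv[...,1]>120)&(z>42)&(x>100)&(abs(y)<80); print('stop top x',np.percentile(x[b],[1,50,99]).round(1))
E
```

```text
w24 plate x [-119.9 -116.3 -112.6] y [-40.7  37.1]
rim max x [123.  123.6]
stop top x [122.3 128.1 134.4]
w30 plate x [-119.9 -116.1 -112.1] y [-40.7  37.5]
rim max x [123.  123.5]
stop top x [122.2 127.9 134.2]
```

```bash
python3 - <<'E'
from h import *
print(ctrl.get_obs()['ft_force'],ctrl.close_job())
E
```

```text
the job is handed in; nothing more can be done
[ 0.84763698  0.18875925 -0.55855904] None
```

The job is done and handed in at about 46.7 s. All three amber jars present stand upright in their own compartments. I put them there while the tray was out on the bench, then swung the latch up, slid the tray in plain end first, and lowered the latch behind it.

**Last checks:**
- **Tray:** its end measures about 122–123 mm along the runner and the stop face about 122 mm. The push force had risen to 31 N with no further movement, so it is touching the stop. The tray stayed put after I let go.
- **Latch bar:** level along its whole length, with its top at 48 mm, and in its catch. It took up to 49 N of downward push before I released it.
- **Robot and other items:** the gripper is clear, with about 0 N on the wrist. In the last side view the other items looked undisturbed.

**Things that did not go as planned:**
- The first jar grip was about 8 mm too high, so I opened and took it again lower down.
- After I let go of the raised latch it measured about 1.49 rad, against the 1.6 I had estimated. That is still above the 1.45 needed.
- The tab slipped in the fingers while closing, so I lowered in small steps until the bar measured level.
- Contact with the stop came about 2 mm further than I had estimated, and the tray was never seen to be knocked aside.

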